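# Set up the sprayer nozzle output test

## Task

Get the bench ready for the nozzle output test: hang every tin catch cup by its bail on a spout of the dark red nozzle block, one cup to a spout and inside the spout's upturned lip, and stand both brass dip rods, red cap up, in the tapered tin holder. Only when all of them hang and stand, throw the brass toggle on the panel fully on, away from the robot. Leave the porcelain discs and the union nut where they lie.

Things in the scene. Friction and masses are not known exactly. Their poses are not given: they have to be found in the camera images.
- cup0: tin catch cup (3 or 4 are there), 50 mm across the rim, 45 mm tall, 0.12 kg, on a heavy flat foot 60 mm across, standing on the bench; origin at the centre of its underside, z up. A rigid bail arches over it in its y-z plane. On top of the bail stands a pale wooden grip tab, 10 mm (x) by 26 mm (y), z = 91 to 115 mm: pinch it across x. At the start its x is within 0.6 rad of world x.
- cup1: tin catch cup (3 or 4 are there), 50 mm across the rim, 45 mm tall, 0.12 kg, on a heavy flat foot 60 mm across, standing on the bench; origin at the centre of its underside, z up. A rigid bail arches over it in its y-z plane. On top of the bail stands a pale wooden grip tab, 10 mm (x) by 26 mm (y), z = 91 to 115 mm: pinch it across x. At the start its x is within 0.6 rad of world x.
- cup2: tin catch cup (3 or 4 are there), 50 mm across the rim, 45 mm tall, 0.12 kg, on a heavy flat foot 60 mm across, standing on the bench; origin at the centre of its underside, z up. A rigid bail arches over it in its y-z plane. On top of the bail stands a pale wooden grip tab, 10 mm (x) by 26 mm (y), z = 91 to 115 mm: pinch it across x. At the start its x is within 0.6 rad of world x.
- cup3: tin catch cup (3 or 4 are there), 50 mm across the rim, 45 mm tall, 0.12 kg, on a heavy flat foot 60 mm across, standing on the bench; origin at the centre of its underside, z up. A rigid bail arches over it in its y-z plane. On top of the bail stands a pale wooden grip tab, 10 mm (x) by 26 mm (y), z = 91 to 115 mm: pinch it across x. At the start its x is within 0.6 rad of world x.
- cup0_bail (a point): midpoint of the underside of cup0's bail crossbar, 83 mm above the cup's underside; same axes as the cup. The crossbar is 8 mm thick (x) and 8 mm tall; the opening under it is 38 mm wide (y) and 38 mm high, down to the cup's rim
- cup1_bail (a point): midpoint of the underside of cup1's bail crossbar, 83 mm above the cup's underside; same axes as the cup. The crossbar is 8 mm thick (x) and 8 mm tall; the opening under it is 38 mm wide (y) and 38 mm high, down to the cup's rim
- cup2_bail (a point): midpoint of the underside of cup2's bail crossbar, 83 mm above the cup's underside; same axes as the cup. The crossbar is 8 mm thick (x) and 8 mm tall; the opening under it is 38 mm wide (y) and 38 mm high, down to the cup's rim
- cup3_bail (a point): midpoint of the underside of cup3's bail crossbar, 83 mm above the cup's underside; same axes as the cup. The crossbar is 8 mm thick (x) and 8 mm tall; the opening under it is 38 mm wide (y) and 38 mm high, down to the cup's rim
- spout0 (a point): middle of a brass spout of the dark red nozzle block, on its axis, 135 mm above the bench. A level peg, 9 mm in diameter, along this frame's -x: block front 33 mm away at +x, free end 34 mm away at -x, its last 10 mm an upturned lip up to 12 mm above the axis. 4 spouts, 80 mm apart in y; z up. The block is 330 mm wide, 40 mm thick; its top is 143 mm above the bench.
- spout1 (a point): middle of a brass spout of the dark red nozzle block, on its axis, 135 mm above the bench. A level peg, 9 mm in diameter, along this frame's -x: block front 33 mm away at +x, free end 34 mm away at -x, its last 10 mm an upturned lip up to 12 mm above the axis. 4 spouts, 80 mm apart in y; z up. The block is 330 mm wide, 40 mm thick; its top is 143 mm above the bench.
- spout2 (a point): middle of a brass spout of the dark red nozzle block, on its axis, 135 mm above the bench. A level peg, 9 mm in diameter, along this frame's -x: block front 33 mm away at +x, free end 34 mm away at -x, its last 10 mm an upturned lip up to 12 mm above the axis. 4 spouts, 80 mm apart in y; z up. The block is 330 mm wide, 40 mm thick; its top is 143 mm above the bench.
- spout3 (a point): middle of a brass spout of the dark red nozzle block, on its axis, 135 mm above the bench. A level peg, 9 mm in diameter, along this frame's -x: block front 33 mm away at +x, free end 34 mm away at -x, its last 10 mm an upturned lip up to 12 mm above the axis. 4 spouts, 80 mm apart in y; z up. The block is 330 mm wide, 40 mm thick; its top is 143 mm above the bench.
- rod0: brass dip rod, 14 mm in diameter, 190 mm long, 0.07 kg, red cap on the upper end; origin at the centre of its lower end, z along the rod to the cap. At the start it leans in a groove of the wooden rest, 55 degrees above level, red end up and away from the robot; from 115 mm along the rod it overhangs the rest freely. The rods lie 70 mm apart.
- rod1: brass dip rod, 14 mm in diameter, 190 mm long, 0.07 kg, red cap on the upper end; origin at the centre of its lower end, z along the rod to the cap. At the start it leans in a groove of the wooden rest, 55 degrees above level, red end up and away from the robot; from 115 mm along the rod it overhangs the rest freely. The rods lie 70 mm apart.
- rest: fixed wooden sloping rest for the two rods, 120 mm wide, about 115 mm tall; its +x points, level, the way the rods rise; low at the robot's side. Origin under its middle on the bench.
- holder: fixed dented tin holder, tapered, open at the top: inside radius 40 mm at the rim and 30 mm at the floor, rim 105 mm above the bench, floor 5 mm above it, wall 3 mm; origin at the centre of its underside, z up
- panel: fixed grey pump test panel lying on the bench, 130 (x) by 110 (y) by 30 mm tall; origin at the centre of its underside; the toggle lever is in its middle and is thrown along the panel's +x, away from the robot
- toggle_tip (a point): free end of the brass toggle lever, 80 mm long, 122 mm above the bench when off or on; its pivot is over the middle of the panel, 52 mm above the bench
- toggle (a joint): angle of the toggle lever: 0 = off, leaning 0.5 rad towards the panel's -x (the robot); 1.0 = fully on at its stop, leaning 0.5 rad towards +x. Light friction, no spring: it stays where it is left; the throw moves the tip about 77 mm
- disc0: bystander: cream porcelain orifice disc, 56 mm across, 10 mm thick, lying flat; origin under its centre
- disc1: bystander: second cream porcelain orifice disc, the same
- nut: bystander: chunky dark steel union nut, hexagonal, 52 mm over the corners, 26 mm tall, lying flat; origin under its centre
Mind the look-alikes: they are no part of the job. Leave any green look-alike of the cup3 alone. Leave any green look-alike of the cup1 alone.

How it is judged:
By the outcome, as a careful person would: the job done as asked, in the order asked, and still so for the second after the job is handed in, with the robot touching nothing.
Of cup0, cup1, cup2, cup3 only 3 to 4 are there at a start; the rules pass over those that are not, and their reading is None.
At some moment in a run one of cup0, cup1, cup2, cup3 may be knocked a few centimetres aside while the robot is not near it.
It also fails if it takes over 184 s, if anything falls off the work surface, if the arm or the gripper's body presses on something with over 40 N, if the wrist force passes 120 N, or if a joint passes its speed limit or range.

## Robot

A 6-joint arm with a two-finger parallel gripper is mounted at the origin on the work surface. World frame = base frame: x ahead of the robot, y to its left, z up, the work surface at z = 0. Lengths are in m, angles in rad, forces in N, time in s.
With the tool pointing down it reaches from about 0.35 to 0.975 m from the base axis. Payload 4.9 kg.
Tool frame: the origin (TCP) lies at the very end of the fingers, on their centre line; the grasp point (between the pads) lies ctrl.hold_point_z behind it (ctrl.hold_point_z is the distance from the TCP to the grasp point, in m); z points along the fingers, y is the line along which they close (so a half turn about z gives the same grasp; the last joint's range is limited). The gripper opens to 85 mm and grips with 20 to 120 N. Pads are 22 mm wide; open, the fingers measure 114 mm over their backs; the gripper's body (76 mm by 85 mm) begins 54 mm behind the grasp point. The pads swing forward as they close: fully open they stand 13 mm farther back than shut.
Start: joints at [1.1, 0.053, 1.613, -0, 1.476, -0.119], TCP at [0.215, 0.587, 0.231] pointing down, gripper open.
Joint ranges: [-3.01, 3.01], [-1.01, 2.22], [0.06, 2.58], [-1.02, 4.17], [0.09, 2.62], [-3.14, 3.14]. Speed limits (rad/s): [2.57, 2.57, 3.14, 3.14, 3.14, 3.14].

## Interface

Orientations are given as a rotation vector (axis times angle).
In Python, from station import ctrl gives the robot as it stands. The module is installed in compiled form; this text tells all that it offers.
- The arm moves only by the tool jog_arm, never from a script. Its argument "deltas" is a list of rows, each a list of 3 entries, a list of its own where there are three numbers: the closure, from -1 (fully open) to 1 (shut), then the shift along the world's x, y, z scaled (see below), then the turn, a rotation vector about the world's x, y, z scaled (see below). A call has 1 to 12 rows; each row is the pose to reach, as a shift and turn from the pose commanded when the call began, turning the shorter way round; what a row does not reach only later rows make up. The controller multiplies each number of a shift by 0.4 m and each number of a turn by 180 degrees. A row lasts 1/12 s, in which the tool goes at most 41.7 mm and 7.16 degrees, less where a joint would pass 70% of its speed; a pose out of reach is approached as far as the arm can. A call with a number of a shift or a turn outside -1 to 1 is refused whole. A call with a gripper value outside its range is refused whole. The fingers move at their own pace and stop on an object; "squeeze" is the grip in N (left out, the last holds). Time passes only in rows, so rows that repeat a pose let the fingers close. It gives the time, the measured TCP pose, the force, the opening and the grip force at its end, in the units of the state.
- ctrl.get_obs(): the state, without advancing time (a new reading comes with each control period).
- ctrl.get_image(name): name is "scene" or "side" or "wrist"; returns the picture (480x640x3 uint8, red, green, blue); there is no depth.
- ctrl.get_calibration(name): a dict with "K" (3x3 intrinsics, pixels), "extrinsics" (4x4, takes a point from world to camera coordinates). Camera axes: x right, y down, z forward; pixel columns grow to the right and rows downward; lengths in m; the calibration is good to about 2 mm. A picture is of the moment at which its call begins: read the wrist's pose just before it. get_calibration takes no time and is no camera call; for the wrist camera it gives the pose at the moment of the call.
- ctrl.finish_job(): hands the job in; it is judged then, once.
The state is a dict: "t": time; "q": joint angles; "dq": joint speeds; "effort": joint torques, N m; "tool_pos": TCP position; "tool_rot": TCP orientation; "contact_force": force on the tool from outside, world axes, zero at the start; "wrist_torque": the same for the moment, N m; "opening": finger opening in m; "grip_force": force on a finger pad.
Only numpy, scipy, OpenCV 4.12 (cv2) and the standard library are available. Lean on these libraries where they do the work, as an engineer would, in place of code of your own. Each camera call takes 0.05 s, during which the arm holds its last target. There are 200 camera calls.

## Working session

There is one attempt and no reset: what is moved stays moved. The work goes in short steps, Python scripts to look and compute and a tool call to move; the robot and the scene stay as the last step left them, time stands still between calls to the robot, and variables do not carry over. Pictures are saved under pics/ and viewed, at most 14 in all, crops included, and the job is handed in when it is done.

Besides the shell and the picture viewer there is one more tool, called by a JSON object that holds its "name" and its "arguments". jog_arm: Moves the arm, as the interface text tells. Its arguments: {"type":"object","properties":{"deltas":{"type":"array","items":{"type":"array"}},"squeeze":{"type":"number"}},"required":["deltas"]}

```bash
mkdir -p pics; python3 - <<'E'
from station import ctrl
import cv2,numpy as np
o=ctrl.get_obs();print({k:np.round(v,3) for k,v in o.items()},ctrl.hold_point_z)
for n in("scene","side","wrist"):
    cv2.imwrite(f"pics/{n}0.png",ctrl.get_image(n)[:,:,::-1])
    c=ctrl.get_calibration(n);print(n,np.round(c["K"],1).tolist(),np.round(c["extrinsics"],4).tolist())
E
```

```text
{'t': np.float64(0.0), 'q': array([ 1.1  ,  0.053,  1.614,  0.   ,  1.476, -0.119]), 'dq': array([-0.   , -0.001, -0.002,  0.002, -0.002,  0.   ]), 'effort': array([ 0.0000e+00, -3.9367e+01, -3.7018e+01, -0.0000e+00,  7.0000e-03,
       -0.0000e+00]), 'tool_pos': array([0.215, 0.586, 0.23 ]), 'tool_rot': array([-5.500e-01, -3.093e+00,  3.000e-03]), 'contact_force': array([-0.448, -0.37 , -0.173]), 'wrist_torque': array([ 0.003, -0.027, -0.03 ]), 'grip_force': np.float64(0.0), 'opening': np.float64(0.086)} 0.0187
scene [[481.3, 0.0, 321.0], [0.0, 481.3, 236.2], [0.0, 0.0, 1.0]] [[-0.7802, 0.6254, -0.0126, 0.4278], [0.5186, 0.6354, -0.5721, -0.1866], [-0.3498, -0.4529, -0.8201, 1.2002], [0.0, 0.0, 0.0, 1.0]]
side [[458.8, 0.0, 317.9], [0.0, 458.8, 239.2], [0.0, 0.0, 1.0]] [[0.9134, -0.4066, 0.0172, -0.4592], [-0.291, -0.6822, -0.6708, 0.1939], [0.2845, 0.6077, -0.7415, 0.8724], [0.0, 0.0, 0.0, 1.0]]
wrist [[362.3, 0.0, 325.3], [0.0, 362.3, 236.3], [0.0, 0.0, 1.0]] [[0.3451, 0.9385, -0.002, -0.6233], [0.898, -0.3296, 0.2913, -0.0369], [0.2728, -0.1023, -0.9566, 0.3787], [0.0, 0.0, 0.0, 1.0]]
```

View pics/scene0.png

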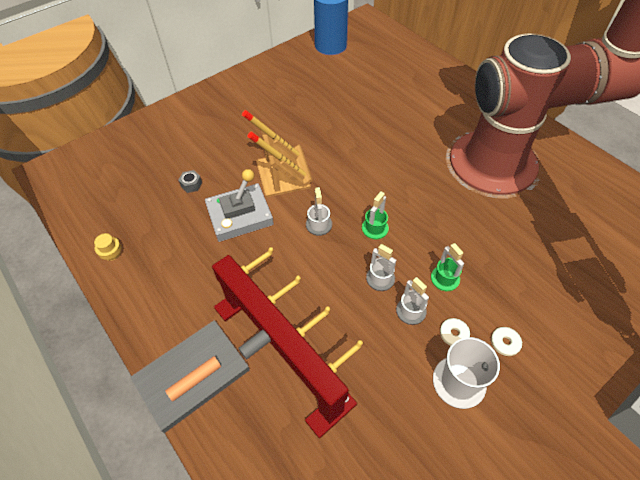

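View pics/side0.png

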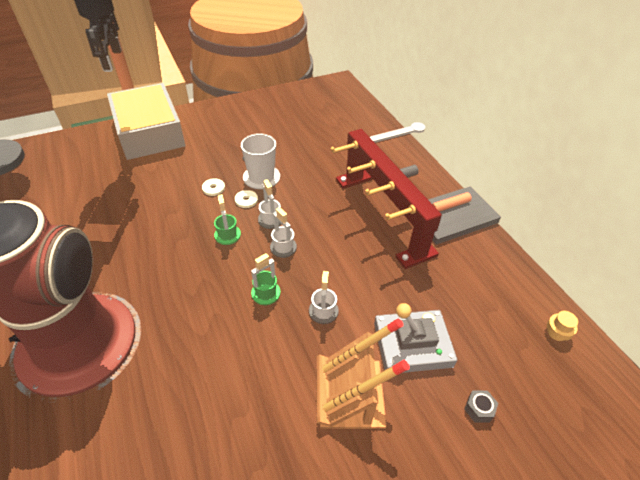

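Scene view: tin cups at (319,217), (381,272) and (412,305). The green look-alikes at (376,220) and (447,273) are to be left alone. Red-capped rods are at (250,116)/(253,137), the toggle ball at (248,176), the holder at (470,370), and the spout tips at (271,252), (297,280), (327,311), (360,345). The yellow knob (107,246), blue can and orange handle are clutter. I choose the three grey cups and check them in one close crop.

```bash
python3 - <<'E'
import cv2
a=cv2.imread("pics/scene0.png")[180:405,210:510];b=cv2.imread("pics/side0.png")[120:345,190:490]
cv2.imwrite("pics/c1.png",cv2.resize(a,(800,600),interpolation=cv2.INTER_CUBIC))
cv2.imwrite("pics/c2.png",cv2.resize(b,(800,600),interpolation=cv2.INTER_CUBIC))
E
```

```text
(no output)
```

View pics/c1.png

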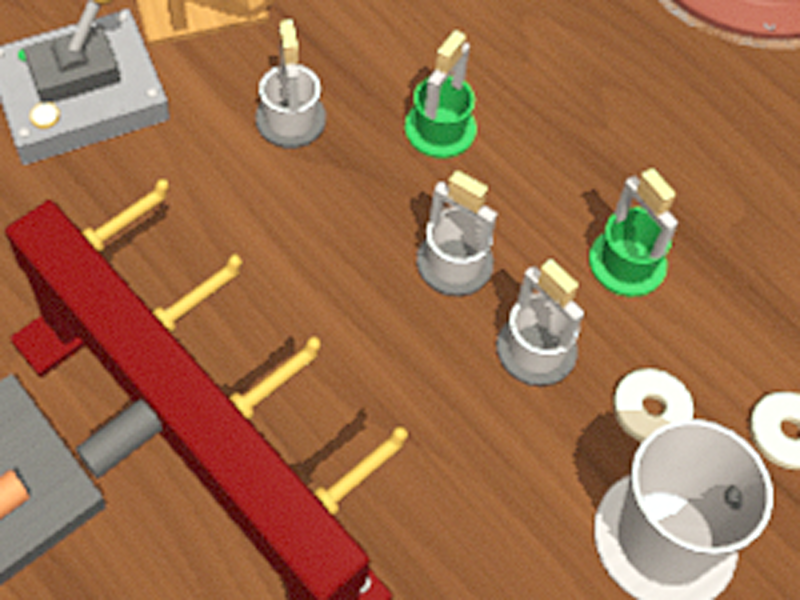

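View pics/c2.png

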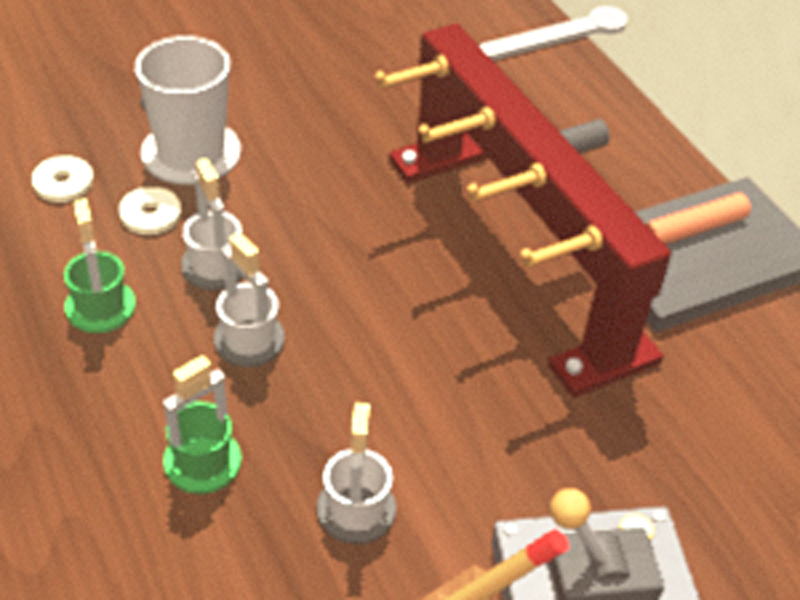

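The crops confirm three grey cups: crop 1 feet at (291,118), (456,262) and (538,350). The greens are separate, at (441,128) and (629,263). The four spout lips are at (163,185), (235,260), (313,344) and (400,434). Next I triangulate.

```bash
cat >h.py <<'E'
import numpy as np,cv2
from station import ctrl
def P(n):
    c=ctrl.get_calibration(n); return np.array(c["K"])@np.array(c["extrinsics"])[:3]
def tri(a,b,Pa,Pb):
    X=cv2.triangulatePoints(Pa,Pb,np.float64(a).reshape(2,1),np.float64(b).reshape(2,1));X=X[:3,0]/X[3,0]
    e=[np.hypot(*((M@np.r_[X,1])[:2]/(M@np.r_[X,1])[2]-u)) for M,u in((Pa,a),(Pb,b))]
    return X,max(e)
def plane(u,z,M):
    A=np.array([M[0]-u[0]*M[2],M[1]-u[1]*M[2]]); return np.linalg.solve(A[:,:2],-A[:,2]*z-A[:,3])
E
python3 - <<'E'
from h import *
np.set_printoptions(precision=4,suppress=True)
S,D=P("scene"),P("side")
s=lambda x,y:(x/2.6667+209.7,y/2.6667+179.7); d=lambda x,y:(x/2.6667+189.7,y/2.6667+119.7)
for n,a,b in [("footA",(291,118),(357,507)),("footB",(456,262),(249,338)),("footC",(538,350),(212,258)),("footG1",(441,128),(202,457)),("footG2",(629,263),(100,303)),
("tabA",(289,42),(360,427)),("tabB",(467,190),(244,252)),("tabC",(557,283),(207,181)),("tabG1",(452,50),(193,376)),("tabG2",(656,190),(83,219)),
("tip0",(163,185),(526,256)),("tip1",(235,260),(473,189)),("tip2",(313,344),(424,131)),("tip3",(400,434),(380,77)),
("bs0",(93,238),(595,238)),("bs1",(163,319),(541,174)),("bs2",(240,405),(488,118)),("bs3",(327,500),(444,67)),("holdrim",(703,486),(183,66))]:
    z=.003 if n[0]=='f' else .103 if n[:3]=='tab' else .105 if n[0]=='h' else .135 if n[0]=='b' else .146
    X,e=tri(s(*a),d(*b),S,D);print(n,X,round(e,1),plane(s(*a),z,S),plane(d(*b),z,D))
X,e=tri((248,176),(404,311),S,D);print("ball",X,e)
for f,M,z in(("scene",S,.19),("side",D,.19)):
    im=cv2.imread(f"pics/{f}0.png");h=cv2.cvtColor(im,cv2.COLOR_BGR2HSV)
    m=((h[...,0]<4)|(h[...,0]>176))&(h[...,1]>220)&(h[...,2]>190)
    k,l,st,c=cv2.connectedComponentsWithStats(m.astype(np.uint8))
    print(f,[(c[i],st[i][4]) for i in range(1,k) if st[i][4]>15])
    # tab masks
    m=(abs(h[...,0].astype(int)-22)<6)&(h[...,1]>50)&(h[...,1]<140)&(h[...,2]>170)
    k,l,st,c=cv2.connectedComponentsWithStats(m.astype(np.uint8))
    print([(c[i],st[i][4]) for i in range(1,k) if st[i][4]>25])
E
```

```text
footA [ 0.4588 -0.1222  0.0021] 0.9 [ 0.4578 -0.1209] [ 0.46   -0.1237]
footB [0.4454 0.0698 0.001 ] 0.7 [0.4449 0.0712] [0.4462 0.067 ]
footC [0.4497 0.1668 0.0054] 0.2 [0.4489 0.166 ] [0.45   0.1695]
footG1 [ 0.3672 -0.033   0.003 ] 0.6 [ 0.3662 -0.0325] [ 0.3681 -0.0338]
footG2 [0.3412 0.1569 0.0025] 0.5 [0.3404 0.1574] [0.3419 0.1555]
tabA [ 0.4584 -0.1224  0.1026] 0.8 [ 0.4573 -0.1214] [ 0.4595 -0.1235]
tabB [0.4458 0.069  0.1043] 0.5 [0.4441 0.0689] [0.4471 0.0695]
tabC [0.4485 0.1631 0.1011] 0.6 [0.4484 0.164 ] [0.4487 0.1601]
tabG1 [ 0.3664 -0.0342  0.1044] 1.0 [ 0.3637 -0.0343] [ 0.3682 -0.0344]
tabG2 [0.3402 0.155  0.1042] 0.5 [0.3385 0.155 ] [0.3411 0.1555]
tip0 [ 0.6254 -0.0522  0.1409] 0.9 [ 0.6256 -0.0481] [ 0.6238 -0.0572]
tip1 [0.6232 0.028  0.1425] 0.9 [0.623  0.0306] [0.6225 0.0237]
tip2 [0.621  0.1081 0.1411] 0.7 [0.6216 0.1106] [0.619  0.1021]
tip3 [0.6184 0.1885 0.1412] 0.8 [0.6186 0.1905] [0.6166 0.1818]
bs0 [ 0.6863 -0.051   0.1355] 1.5 [ 0.6841 -0.0496] [ 0.6892 -0.0519]
bs1 [0.6852 0.0295 0.1358] 1.6 [0.6827 0.0308] [0.6885 0.0287]
bs2 [0.6816 0.1093 0.1351] 
[... 1057 characters left out ...]
 120.0333]), np.int32(30)), (array([162.0909, 122.2121]), np.int32(33)), (array([213.4878, 193.3902]), np.int32(41)), (array([246.1429, 194.5429]), np.int32(35)), (array([254.0385, 194.6154]), np.int32(26)), (array([452.0602, 199.015 ]), np.int32(133)), (array([245.4474, 205.3421]), np.int32(38)), (array([ 22.4848, 247.197 ]), np.int32(66)), (array([ 50.3827, 274.8395]), np.int32(81)), (array([ 33.259 , 320.0241]), np.int32(166)), (array([403.3137, 309.1961]), np.int32(51)), (array([323.3, 360.5]), np.int32(40)), (array([378.0482, 368.5422]), np.int32(83)), (array([323.4586, 396.812 ]), np.int32(266)), (array([379.9784, 399.5036]), np.int32(139)), (array([376.3231, 423.4154]), np.int32(65))]
```

{"name": "jog_arm", "arguments": {"deltas": [[-1,[0.5,-1,0.1],[0,0,-0.388]],[-1,[0.5,-1,0.1],[0,0,-0.388]],[-1,[0.5,-1,0.1],[0,0,-0.388]],[-1,[0.5,-1,0.1],[0,0,-0.388]],[-1,[0.5,-1,0.1],[0,0,-0.388]],[-1,[0.5,-1,0.1],[0,0,-0.388]],[-1,[0.5,-1,0.1],[0,0,-0.388]],[-1,[0.5,-1,0.1],[0,0,-0.388]],[-1,[0.5,-1,0.1],[0,0,-0.388]],[-1,[0.5,-1,0.1],[0,0,-0.388]],[-1,[0.5,-1,0.1],[0,0,-0.388]],[-1,[0.5,-1,0.1],[0,0,-0.388]]]}}

```text
t: 1.15
tool_pos: [0.4174, 0.1824, 0.2719]
tool_rot: [2.227, 2.212, 0.0]
contact_force: [1.1, 0.4, 0.4]
opening: 0.0855
grip_force: 0.0
```

```bash
python3 - <<'E'
from h import *
o=ctrl.get_obs();print(o["t"],o["tool_pos"],o["tool_rot"],o["q"])
E
```

```text
1.15 [0.41740408 0.18235409 0.27186175] [2.22739616e+00 2.21183102e+00 1.24159529e-04] [ 0.24960938 -0.39209065  1.93830592 -0.00217119  1.59400706  0.25657002]
```

```bash
python3 - <<'E'
from h import *
M=P("wrist");np.save("M1.npy",M);im=ctrl.get_image("wrist")[:,:,::-1];cv2.imwrite("pics/w1.png",im)
E
```

```text
(no output)
```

View pics/w1.png

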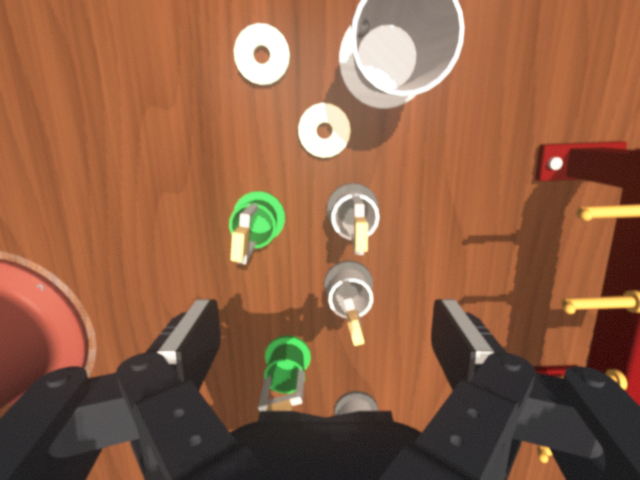

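The wrist view shows C's tab at (361,237) and B's at (354,328). The greens are at (240,245) and (283,400), with clear finger room between them. Next I measure tab centres and yaw.

```bash
cat >>h.py <<'E'
def tabs(im,M,near=None):
    h=cv2.cvtColor(im,cv2.COLOR_BGR2HSV).astype(int)
    m=((h[...,0]>15)&(h[...,0]<30)&(h[...,1]>60)&(h[...,2]>150)).astype(np.uint8)
    out=[]
    for c in cv2.findContours(m,cv2.RETR_EXTERNAL,cv2.CHAIN_APPROX_NONE)[0]:
        if 150<cv2.contourArea(c)<2500:
            w=np.array([plane(p,.115,M) for p in c[:,0].astype(float)])*1000
            (x,y),s,a=cv2.minAreaRect(w.astype(np.float32))
            out.append((c[:,0].mean(0).round(),np.round([x,y],1),np.round(s,1),round(a,1),cv2.contourArea(c)))
    return out
E
python3 - <<'E'
from h import *
for t in tabs(cv2.imread("pics/w1.png"),np.load("M1.npy")):print(t)
S,D=P("scene"),P("side")
for a,b in(((247.25,115),(403,368)),((252.9,136.3),(398,325))):print(tri(a,b,S,D))
E
```

```text
(array([355., 328.]), array([443.5,  75.3]), array([11.8, 38.7]), 14.9, 364.0)
(array([599., 303.]), array([668. ,  98.7]), array([65.4, 16.1]), 5.8, 776.5)
(array([610., 212.]), array([657.7, 184.4]), array([50.2, 11.6]), 3.8, 645.5)
(array([239., 228.]), array([345.1, 176.1]), array([69.4, 23.4]), 69.6, 225.0)
(array([ 0.47147332, -0.35687846,  0.17009074]), np.float64(2.4288610337113576))
(array([ 0.50057972, -0.29225713,  0.17161815]), np.float64(2.6158146624227023))
```

{"name": "jog_arm", "arguments": {"deltas": [[-1,[0.083,-0.05,-0.2],[0,0,0]],[-1,[0.083,-0.05,-0.338],[0,0,0]],[-1,[0.083,-0.05,-0.338],[0,0,0]],[-1,[0.083,-0.05,-0.338],[0,0,0]],[-1,[0.083,-0.05,-0.338],[0,0,0]],[-1,[0.083,-0.05,-0.338],[0,0,0]],[-1,[0.083,-0.05,-0.338],[0,0,0]],[-1,[0.083,-0.05,-0.338],[0,0,0]]], "squeeze": 60}}

```text
t: 1.87
tool_pos: [0.4499, 0.1676, 0.1388]
tool_rot: [2.218, 2.221, 0.006]
contact_force: [0.1, -0.1, 0.6]
opening: 0.0854
grip_force: 0.0
```

```bash
python3 - <<'E'
from h import *
M=P("wrist");im=ctrl.get_image("wrist")[:,:,::-1];cv2.imwrite("pics/w2.png",im)
print(ctrl.get_obs()["tool_pos"])
for t in tabs(im,M):print(t)
E
```

```text
[0.44985878 0.16751952 0.13872521]
(array([121., 295.]), array([346.8, 159.8]), array([36.7, 20.5]), 81.6, 2080.0)
(array([323., 284.]), array([448.3, 167.1]), array([10.8, 34. ]), 0.4, 403.0)
```

View pics/w2.png

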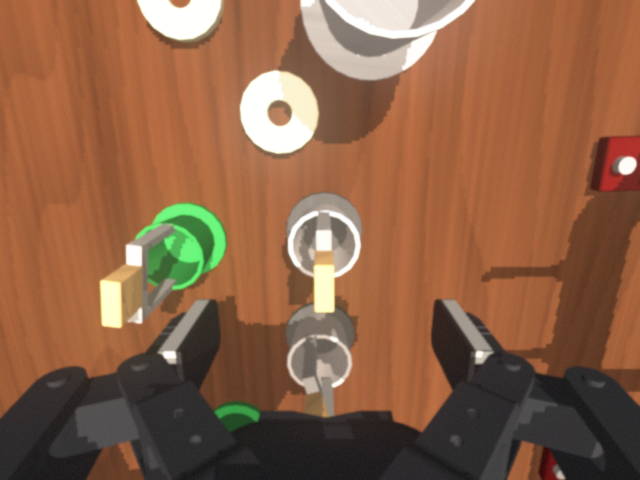

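The view shows C's tab at (324,284), square with the tool. The gap is clear and the green tab (121,295) is outside the left finger. Now descend and grip.

{"name": "jog_arm", "arguments": {"deltas": [[-1,[-0.004,-0.009,-0.06],[0,0,0]],[-1,[-0.004,-0.009,-0.112],[0,0,0]],[-1,[-0.004,-0.009,-0.112],[0,0,0]],[-1,[-0.004,-0.009,-0.112],[0,0,0]],[1,[-0.004,-0.009,-0.112],[0,0,0]],[1,[-0.004,-0.009,-0.112],[0,0,0]],[1,[-0.004,-0.009,-0.112],[0,0,0]],[1,[-0.004,-0.009,-0.112],[0,0,0]],[1,[-0.004,-0.009,-0.112],[0,0,0]],[1,[-0.004,-0.009,-0.112],[0,0,0]],[1,[-0.004,-0.009,-0.112],[0,0,0]],[1,[-0.004,-0.009,-0.112],[0,0,0]]]}}

```text
t: 2.92
tool_pos: [0.4471, 0.1631, 0.0914]
tool_rot: [2.221, 2.221, 0.0]
contact_force: [0.7, 0.5, 1.0]
opening: 0.0085
grip_force: 61.3
```

{"name": "jog_arm", "arguments": {"deltas": [[1,[0,0,0],[0,0,0]],[1,[0,0,0],[0,0,0]],[1,[0,0,0],[0,0,0]]]}}

```text
t: 3.17
tool_pos: [0.4471, 0.1631, 0.0914]
tool_rot: [2.221, 2.221, 0.0]
contact_force: [0.3, -0.6, 0.7]
opening: 0.009
grip_force: 61.4
```

{"name": "jog_arm", "arguments": {"deltas": [[1,[0,0,0.1],[0,0,0]],[1,[0,0,0.1875],[0,0,0]],[1,[0.1,0.02,0.1875],[0,0,0.008]],[1,[0.19,0.04,0.1875],[0,0,0.008]],[1,[0.283,0.065,0.1875],[0,0,0.008]],[1,[0.283,0.065,0.1875],[0,0,0.008]],[1,[0.283,0.065,0.1875],[0,0,0.008]],[1,[0.283,0.065,0.1875],[0,0,0.008]],[1,[0.283,0.065,0.1875],[0,0,0.008]]]}}

```text
t: 3.92
tool_pos: [0.559, 0.1889, 0.1659]
tool_rot: [-2.193, -2.249, 0.001]
contact_force: [-0.9, -0.1, -0.6]
opening: 0.0087
grip_force: 61.1
```

```bash
python3 - <<'E'
from h import *
a=ctrl.get_image("scene")[:,:,::-1];b=ctrl.get_image("side")[:,:,::-1]
cv2.imwrite("pics/p1.png",np.hstack([cv2.resize(a[220:420,270:470],(400,400)),cv2.resize(b[100:300,240:440],(400,400))]))
print(ctrl.get_obs()["tool_pos"])
E
```

```text
[0.55921832 0.1889951  0.16663769]
```

View pics/p1.png

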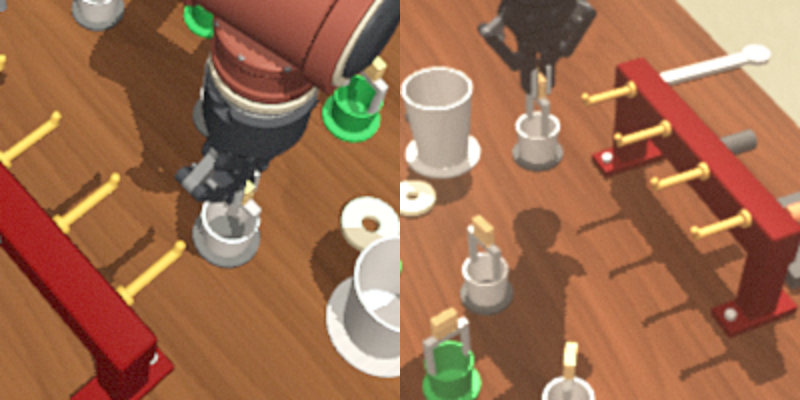

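The cup hangs upright in the grip, in line with the end spout (right panel tab (540,90), lip (586,97)). Thread it, lower it and release.

{"name": "jog_arm", "arguments": {"deltas": [[1,[0.07,0,0],[0,0,0]],[1,[0.14,0.003,0],[0,0,0]],[1,[0.21,0.005,0],[0,0,0]],[1,[0.21,0.005,0],[0,0,0]],[1,[0.21,0.005,0],[0,0,0]],[1,[0.21,0.005,-0.02],[0,0,0]],[1,[0.21,0.005,-0.035],[0,0,0]],[1,[0.21,0.005,-0.045],[0,0,0]],[1,[0.21,0.005,-0.046],[0,0,0]],[1,[0.21,0.005,-0.046],[0,0,0]],[1,[0.21,0.005,-0.046],[0,0,0]],[1,[0.21,0.005,-0.046],[0,0,0]]]}}

```text
t: 5.02
tool_pos: [0.6438, 0.1912, 0.1478]
tool_rot: [-2.193, -2.249, 0.0]
contact_force: [-0.2, 0.7, 0.1]
opening: 0.0089
grip_force: 61.2
```

```bash
cat >pair.py <<'E'
from h import *
import sys
n,u,v=sys.argv[1],*[tuple(map(int,s.split(","))) for s in sys.argv[2:4]]
t=[]
for c,(x,y) in(("scene",u),("side",v)):
    a=ctrl.get_image(c)[:,:,::-1];cv2.imwrite(f"pics/full_{c}_{n}.png",a);t.append(cv2.resize(a[y:y+150,x:x+150],(400,400),interpolation=cv2.INTER_CUBIC))
cv2.imwrite(f"pics/{n}.png",np.hstack(t))
o=ctrl.get_obs();print(o["t"],o["tool_pos"],o["contact_force"])
E
python3 pair.py p2 270,270 280,90
```

```text
5.1167 [0.64399503 0.19115716 0.14778382] [-0.4731175   0.06811     0.00582896]
```

View pics/p2.png

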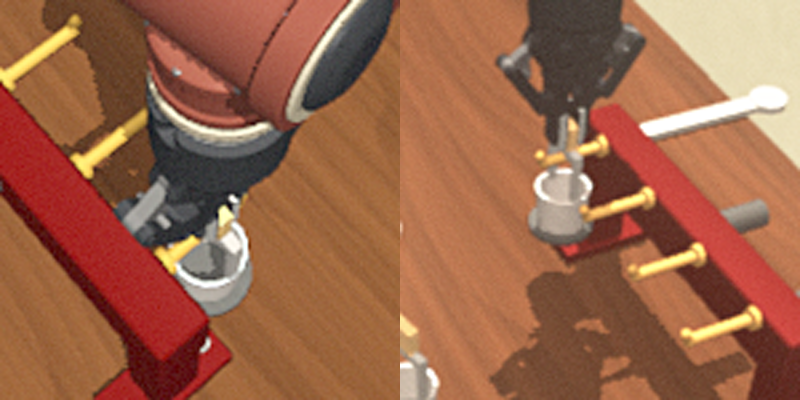

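Both panels show the spout passing through the bail (right panel (570,152)). Lower a touch and release.

{"name": "jog_arm", "arguments": {"deltas": [[1,[0,0,-0.002],[0,0,0]],[1,[0,0,-0.004],[0,0,0]],[1,[0,0,-0.004],[0,0,0]],[0.5,[0,0,-0.004],[0,0,0]],[0.5,[0,0,-0.004],[0,0,0]],[0.5,[0,0,-0.004],[0,0,0]],[0.5,[0,0,-0.004],[0,0,0]],[0.5,[0,0,0.04],[0,0,0]],[0.5,[0,0,0.1],[0,0,0]],[0.5,[0,0,0.18],[0,0,0]],[0.5,[0,0,0.25],[0,0,0]],[0.5,[0,0,0.25],[0,0,0]]]}}

```text
t: 6.12
tool_pos: [0.6473, 0.1917, 0.2563]
tool_rot: [2.188, 2.244, 0.016]
contact_force: [0.9, 0.3, 1.5]
opening: 0.0216
grip_force: 0.0
```

```bash
python3 pair.py p3 270,270 280,90; python3 - <<'E'
from h import *
print(ctrl.get_obs()["opening"])
S,D=P("scene"),P("side")
for f,M in(("scene",S),("side",D)):
    for t in tabs(cv2.imread(f"pics/full_{f}_p3.png"),M):print(f,t[0],t[4])
E
```

```text
6.2167 [0.6450945  0.19127372 0.24998426] [ 0.4416759  -0.48634852 -0.34513337]
0.021195500555532355
scene [193. 378.] 196.0
scene [346. 353.] 247.5
scene [284. 289.] 204.0
scene [257. 260.] 186.5
scene [107. 247.] 516.5
scene [273. 157.] 1835.0
scene [ 69. 120.] 2383.0
side [375. 376.] 423.0
side [341. 371.] 878.5
side [561. 326.] 658.0
side [ 35. 275.] 248.5
side [ 24. 243.] 240.0
side [344.  22.] 157.0
```

View pics/p3.png

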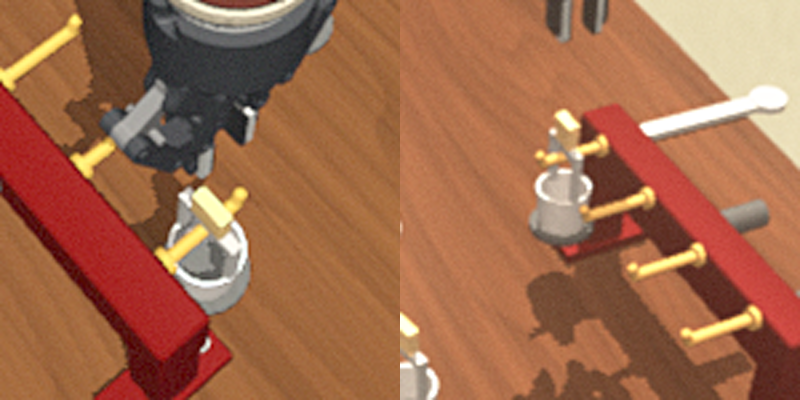

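Cup C hangs on the end spout inside the lip (left panel tab (212,212)). Next is cup B.

{"name": "jog_arm", "arguments": {"deltas": [[-0.6,[-0.495,-0.295,-0.1],[0,0,0.075]],[-0.6,[-0.495,-0.295,-0.1],[0,0,0.075]],[-0.6,[-0.495,-0.295,-0.1],[0,0,0.075]],[-0.6,[-0.495,-0.295,-0.1],[0,0,0.075]],[-0.6,[-0.495,-0.295,-0.1],[0,0,0.075]],[-0.6,[-0.495,-0.295,-0.1],[0,0,0.075]],[-0.6,[-0.495,-0.295,-0.1],[0,0,0.075]],[-0.6,[-0.495,-0.295,-0.1],[0,0,0.075]],[-0.6,[-0.495,-0.295,-0.1],[0,0,0.075]]]}}

```text
t: 6.97
tool_pos: [0.4462, 0.0733, 0.2072]
tool_rot: [-1.913, -2.491, 0.0]
contact_force: [0.6, -0.1, 0.3]
opening: 0.0685
grip_force: 0.0
```

```bash
python3 - <<'E'
from h import *
M=P("wrist");im=ctrl.get_image("wrist")[:,:,::-1];cv2.imwrite("pics/w3.png",im)
o=ctrl.get_obs();print(o["t"],o["tool_pos"],o["opening"])
for t in tabs(im,M):print(t)
print(tabs(ctrl.get_image("scene")[:,:,::-1].copy(),P("scene")))
E
```

```text
7.0167 [0.44673768 0.07338989 0.20768306] 0.06820634613551646
(array([521., 464.]), array([651.4, -73.6]), array([14.3, 23.5]), 49.1, 222.0)
(array([606., 381.]), array([681.3,  18.4]), array([59.2, 13.1]), 2.1, 796.5)
(array([625., 271.]), array([652.2, 105.1]), array([24.7, 11.2]), 6.4, 391.5)
(array([192.,  71.]), array([344.3, 154.1]), array([26.7, 17.8]), 81.7, 592.5)
[(array([193., 378.]), array([858.4,  57.1]), array([ 8.2, 90.1]), 89.9, 178.5), (array([347., 353.]), array([640.9, 183. ]), array([71.3, 31.8]), 18.5, 243.5), (array([313., 321.]), array([642.8, 100. ]), array([71.4, 19.2]), 7.1, 221.0), (array([284., 289.]), array([645.1,  18.5]), array([70.4, 20.9]), 4.9, 203.0), (array([257., 260.]), array([647.5, -64.8]), array([72.4, 21.3]), 6.9, 187.5), (array([106., 246.]), array([ 859.7, -273.2]), array([69.5, 45.7]), 64.9, 516.5), (array([277., 159.]), array([ 451.6, -272.8]), array([250. , 104.9]), 65.9, 2383.5), (array([ 67., 118.]), array([ 793.4, -681.2]), array([171. , 197.7]), 83.3, 2494.0)]
```

B's tab isn't in the list, so I view the picture.

View pics/w3.png

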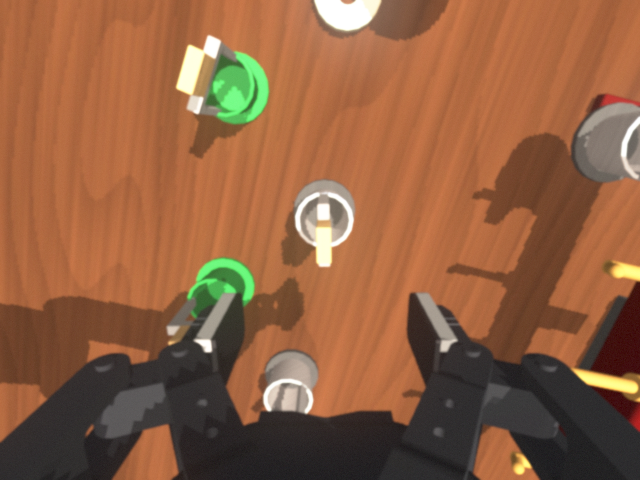

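B's tab is at (324,245), square with the tool. A's cup is at (290,390), and the greens at (190,70) and (205,310) are clear of the fingers.

```bash
python3 - <<'E'
from h import *
M=P("wrist");im=cv2.imread("pics/w3.png");print(cv2.cvtColor(im,cv2.COLOR_BGR2HSV)[250,318:332:4])
print(plane((324,245),.115,M),plane((324,265),.115,M))
E
```

```text
[[ 30  35 255]
 [ 30  34 255]
 [ 30  32 255]
 [ 29  70 254]]
[0.44637533 0.06945209] [0.45012324 0.05534796]
```

{"name": "jog_arm", "arguments": {"deltas": [[-0.6,[0,-0.01,-0.1],[0,0,0]],[-0.6,[0,-0.01,-0.18],[0,0,0]],[-0.6,[0,-0.01,-0.25],[0,0,0]],[-0.6,[0,-0.01,-0.291],[0,0,0]],[-0.6,[0,-0.01,-0.291],[0,0,0]],[1,[0,-0.01,-0.291],[0,0,0]],[1,[0,-0.01,-0.291],[0,0,0]],[1,[0,-0.01,-0.291],[0,0,0]],[1,[0,-0.01,-0.291],[0,0,0]],[1,[0,-0.01,-0.291],[0,0,0]],[1,[0,-0.01,-0.291],[0,0,0]],[1,[0,-0.01,-0.291],[0,0,0]]]}}

```text
t: 8.07
tool_pos: [0.4471, 0.0691, 0.0929]
tool_rot: [1.912, 2.49, 0.002]
contact_force: [-0.4, -0.7, 5.0]
opening: 0.0089
grip_force: 63.3
```

{"name": "jog_arm", "arguments": {"deltas": [[1,[0,0,0],[0,0,0]],[1,[0,0,0],[0,0,0]],[1,[0,0,0],[0,0,0]]]}}

```text
t: 8.32
tool_pos: [0.4472, 0.069, 0.0929]
tool_rot: [1.913, 2.49, 0.002]
contact_force: [-0.2, -0.7, 6.3]
opening: 0.009
grip_force: 63.4
```

{"name": "jog_arm", "arguments": {"deltas": [[1,[0,0,0.1],[0,0,0]],[1,[0,0,0.1875],[0,0,0]],[1,[0.1,0.03,0.1875],[0,0,-0.074]],[1,[0.19,0.06,0.1875],[0,0,-0.074]],[1,[0.2825,0.095,0.1875],[0,0,-0.074]],[1,[0.2825,0.095,0.1875],[0,0,-0.074]],[1,[0.2825,0.095,0.1875],[0,0,-0.074]],[1,[0.2825,0.095,0.1875],[0,0,-0.074]],[1,[0.2825,0.095,0.1875],[0,0,-0.074]]]}}

```text
t: 9.07
tool_pos: [0.5581, 0.1069, 0.1662]
tool_rot: [-2.19, -2.252, 0.001]
contact_force: [0.8, 0.0, -1.2]
opening: 0.0085
grip_force: 62.6
```

{"name": "jog_arm", "arguments": {"deltas": [[1,[0.07,0,0],[0,0,0]],[1,[0.14,0.003,0],[0,0,0]],[1,[0.214,0.006,0],[0,0,0]],[1,[0.214,0.006,0],[0,0,0]],[1,[0.214,0.006,0],[0,0,0]],[1,[0.214,0.006,-0.02],[0,0,0]],[1,[0.214,0.006,-0.035],[0,0,0]],[1,[0.214,0.006,-0.048],[0,0,0]],[1,[0.214,0.006,-0.048],[0,0,0]],[1,[0.214,0.006,-0.048],[0,0,0]],[1,[0.214,0.006,-0.048],[0,0,0]]]}}

```text
t: 9.98
tool_pos: [0.6436, 0.1094, 0.1491]
tool_rot: [-2.189, -2.253, 0.001]
contact_force: [-5.2, -0.4, 7.2]
opening: 0.0087
grip_force: 63.9
```

```bash
python3 pair.py p4 260,250 290,100
```

```text
10.0833 [0.64356677 0.10944071 0.14910388] [-4.85145149 -0.84411566  6.75603265]
```

View pics/p4.png

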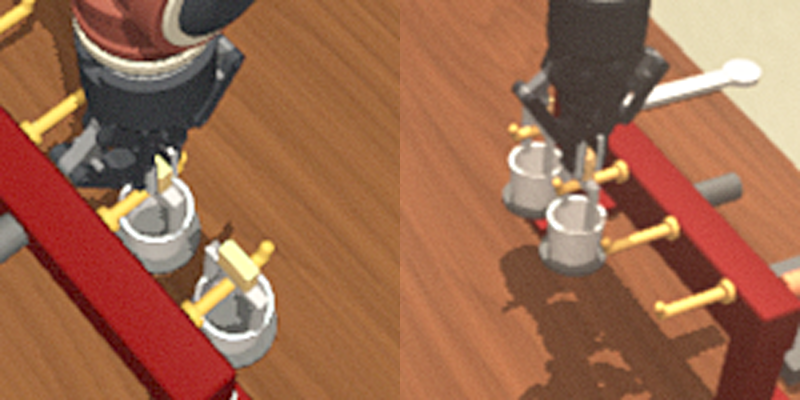

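Spout 3 of 4 passes through B's bail (left panel (125,205)), and the upward force shows it resting on the spout. Release and go over cup A.

{"name": "jog_arm", "arguments": {"deltas": [[0.5,[0,0,0],[0,0,0]],[0.5,[0,0,0],[0,0,0]],[0.5,[0,0,0],[0,0,0]],[0.5,[0,0,0],[0,0,0]],[0.5,[0,0,0.04],[0,0,0]],[0.5,[0,0,0.1],[0,0,0]],[0.5,[0,0,0.18],[0,0,0]],[0.5,[0,0,0.25],[0,0,0]],[0.5,[0,0,0.25],[0,0,0]]]}}

```text
t: 10.83
tool_pos: [0.6478, 0.1097, 0.2554]
tool_rot: [2.184, 2.247, 0.014]
contact_force: [0.9, -0.1, 2.1]
opening: 0.0214
grip_force: 0.0
```

{"name": "jog_arm", "arguments": {"deltas": [[-0.5,[-0.46,-0.56,-0.07],[0,0,0]],[-0.5,[-0.46,-0.56,-0.07],[0,0,0]],[-0.5,[-0.46,-0.56,-0.07],[0,0,0]],[-0.5,[-0.46,-0.56,-0.07],[0,0,0]],[-0.5,[-0.46,-0.56,-0.07],[0,0,0]],[-0.5,[-0.46,-0.56,-0.07],[0,0,0]],[-0.5,[-0.46,-0.56,-0.07],[0,0,0]],[-0.5,[-0.46,-0.56,-0.07],[0,0,0]],[-0.5,[-0.46,-0.56,-0.07],[0,0,0]],[-0.5,[-0.46,-0.56,-0.07],[0,0,0]],[-0.5,[-0.46,-0.56,-0.07],[0,0,0]]]}}

```text
t: 11.75
tool_pos: [0.4613, -0.1138, 0.2194]
tool_rot: [2.188, 2.254, 0.001]
contact_force: [0.8, -0.6, 0.3]
opening: 0.0643
grip_force: 0.0
```

```bash
python3 - <<'E'
from h import *
M=P("wrist");np.save("M4.npy",M);im=ctrl.get_image("wrist")[:,:,::-1];cv2.imwrite("pics/w4.png",im)
a=ctrl.get_image("scene")[:,:,::-1];cv2.imwrite("pics/s4.png",a)
cv2.imwrite("pics/w4s.png",np.hstack([cv2.resize(im,(480,360)),cv2.resize(a[110:410,190:457],(320,360))]))
o=ctrl.get_obs();print(o["t"],o["tool_pos"],o["opening"])
E
```

```text
11.85 [ 0.46142865 -0.113612    0.21936177] 0.06429990819046391
```

View pics/w4s.png

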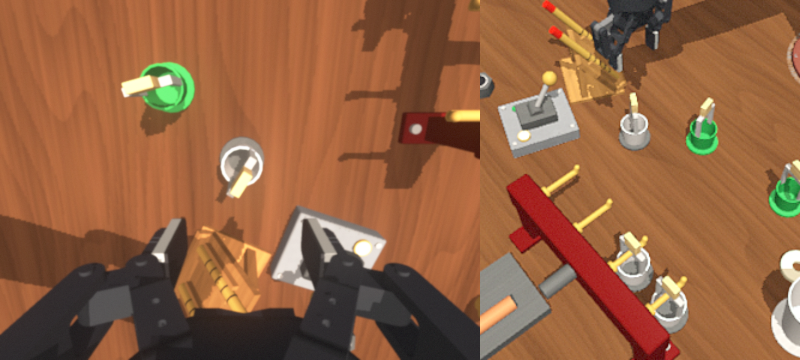

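Both cups hang (right panel (632,262) and (668,300)). Cup A's tab is at about (322,240) in the full wrist picture, turned some -30°. Measure it.

```bash
python3 - <<'E'
from h import *
im=cv2.imread("pics/w4.png");M=np.load("M4.npy");h=cv2.cvtColor(im,cv2.COLOR_BGR2HSV).astype(int)
m=((h[...,0]>17)&(h[...,0]<35)&(h[...,1]>22)&(h[...,2]>225)).astype(np.uint8)
m[:,:270]=0;m[:,370:]=0;m[:190]=0;m[285:]=0
k,l,st,c=cv2.connectedComponentsWithStats(m)
i=1+st[1:,4].argmax();p=np.argwhere(l==i)[:,::-1].astype(float);print(st[i])
w=np.array([plane(q,.115,M) for q in p])*1000
r=cv2.minAreaRect(w.astype(np.float32));print(r,cv2.boxPoints(r))
for d in range(-60,0,3):pass
cv2.imwrite("pics/t4.png",cv2.resize(im[190:280,280:370],(720,720)))
E
```

```text
[306 227  31  37 542]
((458.54107666015625, -122.22975158691406), (28.354225158691406, 11.35549259185791), 59.95767593383789) [[ 446.52847  -131.65974 ]
 [ 456.35843  -137.34476 ]
 [ 470.55368  -112.79976 ]
 [ 460.72372  -107.114746]]
```

{"name": "jog_arm", "arguments": {"deltas": [[-0.5,[-0.007,-0.021,-0.02],[0,0,-0.176]],[-0.5,[-0.007,-0.021,-0.06],[0,0,-0.176]],[-0.5,[-0.007,-0.021,-0.12],[0,0,-0.176]],[-0.5,[-0.007,-0.021,-0.18],[0,0,-0.176]],[-0.5,[-0.007,-0.021,-0.2],[0,0,-0.176]],[-0.5,[-0.007,-0.021,-0.25],[0,0,-0.176]],[-0.5,[-0.007,-0.021,-0.318],[0,0,-0.176]],[-0.5,[-0.007,-0.021,-0.318],[0,0,-0.176]],[-0.5,[-0.007,-0.021,-0.318],[0,0,-0.176]],[1,[-0.007,-0.021,-0.318],[0,0,-0.176]],[1,[-0.007,-0.021,-0.318],[0,0,-0.176]],[1,[-0.007,-0.021,-0.318],[0,0,-0.176]]]}}

```text
t: 12.85
tool_pos: [0.4593, -0.1233, 0.0941]
tool_rot: [2.719, 1.569, 0.003]
contact_force: [0.4, -0.5, -0.3]
opening: 0.0283
grip_force: 0.0
```

{"name": "jog_arm", "arguments": {"deltas": [[1,[0,0,0],[0,0,0]],[1,[0,0,0],[0,0,0]],[1,[0,0,0],[0,0,0]],[1,[0,0,0],[0,0,0]],[1,[0,0,0],[0,0,0]],[1,[0,0,0],[0,0,0]]]}}

```text
t: 13.35
tool_pos: [0.4586, -0.1231, 0.0934]
tool_rot: [2.721, 1.569, 0.002]
contact_force: [-1.3, 0.7, 5.0]
opening: 0.0088
grip_force: 59.4
```

{"name": "jog_arm", "arguments": {"deltas": [[1,[0,0,0.1],[0,0,0]],[1,[0,0,0.1875],[0,0,0]],[1,[0.07,0.05,0.1875],[0,0,0.176]],[1,[0.14,0.1,0.1875],[0,0,0.176]],[1,[0.2,0.14,0.1875],[0,0,0.176]],[1,[0.2535,0.1725,0.1875],[0,0,0.176]],[1,[0.2535,0.1725,0.1875],[0,0,0.176]],[1,[0.2535,0.1725,0.1875],[0,0,0.176]],[1,[0.2535,0.1725,0.1875],[0,0,0.176]],[1,[0.2535,0.1725,0.1875],[0,0,0.176]]]}}

```text
t: 14.18
tool_pos: [0.5586, -0.0541, 0.1665]
tool_rot: [-2.191, -2.25, 0.001]
contact_force: [1.3, -0.4, -1.3]
opening: 0.0084
grip_force: 59.3
```

{"name": "jog_arm", "arguments": {"deltas": [[1,[0.07,0,0],[0,0,0]],[1,[0.14,0.003,0],[0,0,0]],[1,[0.22,0.006,0],[0,0,0]],[1,[0.22,0.006,0],[0,0,0]],[1,[0.22,0.006,0],[0,0,0]],[1,[0.22,0.006,-0.02],[0,0,0]],[1,[0.22,0.006,-0.035],[0,0,0]],[1,[0.22,0.006,-0.048],[0,0,0]],[1,[0.22,0.006,-0.048],[0,0,0]],[1,[0.22,0.006,-0.048],[0,0,0]],[1,[0.22,0.006,-0.048],[0,0,0]]]}}

```text
t: 15.1
tool_pos: [0.6463, -0.0517, 0.1497]
tool_rot: [-2.19, -2.252, 0.001]
contact_force: [-4.0, 0.6, 7.0]
opening: 0.0085
grip_force: 60.7
```

```bash
python3 pair.py p5 200,190 320,120
```

```text
15.2 [ 0.64633651 -0.05170935  0.14967959] [-5.08442115 -0.0841812   6.76439735]
```

View pics/p5.png

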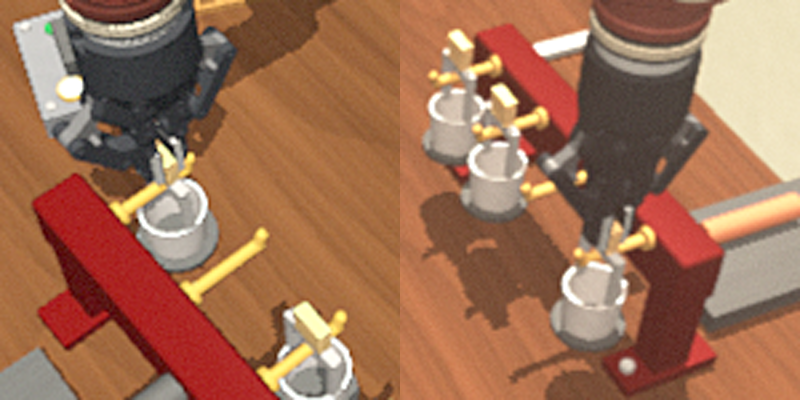

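The spout nearest the panel passes through A's bail (right panel (620,245)). The force reads +6.8 N, so it is resting. Release and go over the rods.

{"name": "jog_arm", "arguments": {"deltas": [[0.5,[0,0,0],[0,0,0]],[0.5,[0,0,0],[0,0,0]],[0.5,[0,0,0],[0,0,0]],[0.5,[0,0,0],[0,0,0]],[0.5,[0,0,0.04],[0,0,0]],[0.5,[0,0,0.1],[0,0,0]],[0.5,[0,0,0.18],[0,0,0]],[0.5,[0,0,0.3],[0,0,0]],[0.5,[0,0,0.3],[0,0,0]]]}}

```text
t: 15.95
tool_pos: [0.6503, -0.052, 0.2768]
tool_rot: [2.182, 2.245, 0.011]
contact_force: [1.3, -0.5, 2.4]
opening: 0.0215
grip_force: 0.0
```

{"name": "jog_arm", "arguments": {"deltas": [[0,[-0.5,-0.5,0.125],[0,0,0.358]],[0,[-0.5,-0.5,0.125],[0,0,0.358]],[0,[-0.5,-0.5,0.125],[0,0,0.358]],[0,[-0.5,-0.5,0.125],[0,0,0.358]],[0,[-0.5,-0.5,0.125],[0,0,0.358]],[0,[-0.5,-0.5,0.125],[0,0,0.358]],[0,[-0.5,-0.5,0.125],[0,0,0.358]],[0,[-0.5,-0.5,0.125],[0,0,0.358]],[0,[-0.5,-0.5,0.125],[0,0,0.358]],[0,[-0.5,-0.5,0.125],[0,0,0.358]],[0,[-0.5,-0.5,0.125],[0,0,0.358]],[0,[-0.5,-0.5,0.125],[0,0,0.358]]]}}

```text
t: 16.95
tool_pos: [0.4473, -0.2515, 0.3177]
tool_rot: [0.654, 3.073, 0.0]
contact_force: [0.5, -0.4, 0.3]
opening: 0.0428
grip_force: 0.0
```

```bash
cat >>h.py <<'E'
def caps(im):
    h=cv2.cvtColor(im,cv2.COLOR_BGR2HSV).astype(int)
    m=(((h[...,0]<5)|(h[...,0]>175))&(h[...,1]>200)&(h[...,2]>180)).astype(np.uint8)
    k,l,st,c=cv2.connectedComponentsWithStats(m)
    return [(c[i].round(1),int(st[i][4])) for i in range(1,k) if st[i][4]>14]
E
python3 - <<'E'
from h import *
o=ctrl.get_obs();print(o["t"],o["tool_pos"],o["tool_rot"],o["q"])
for n in("scene","side","wrist"):
    M=P(n);np.save(f"M5{n}.npy",M);im=ctrl.get_image(n)[:,:,::-1].copy();cv2.imwrite(f"pics/r_{n}.png",im);print(n,caps(im))
S=P("scene")
im=cv2.imread("pics/r_scene.png")
E
```

```text
16.95 [ 0.44730808 -0.25151005  0.31773907] [6.53676476e-01 3.07278962e+00 2.24984607e-05] [-6.57336435e-01 -2.54326983e-01  1.75615955e+00  3.19658166e-05
  1.63972677e+00 -1.80891846e+00]
scene [(array([247.1, 114.6]), 56), (array([252.7, 136.3]), 61)]
side []
wrist [(array([223.5, 287.6]), 88), (array([233.7, 289.4]), 84), (array([517.7, 332.5]), 33), (array([605. , 362.6]), 1756)]
```

```bash
python3 - <<'E'
from h import *
M={n:np.load(f"M5{n}.npy") for n in("scene","side","wrist")}
for X in((.4715,-.3569,.170),(.5006,-.2923,.1716)):
    for n in M:
        u=M[n]@np.r_[X,1];print(n,(u[:2]/u[2]).round(1),end=" ")
    print()
h=cv2.cvtColor(cv2.imread("pics/r_wrist.png"),cv2.COLOR_BGR2HSV).astype(int)
for n in("wrist","side"):
    h=cv2.cvtColor(cv2.imread(f"pics/r_{n}.png"),cv2.COLOR_BGR2HSV).astype(int)
    m=(((h[...,0]<5)|(h[...,0]>174))&(h[...,1]>150)&(h[...,2]>140)).astype(np.uint8)
    k,l,st,c=cv2.connectedComponentsWithStats(m)
    print(n,[(c[i].round(),st[i].tolist(),[np.round(np.median(h[l==i],0))]) for i in range(1,k) if st[i][4]>30])
E
```

```text
scene [245.8 115. ] side [400.6 367.9] wrist [227.3 292.4] 
scene [251.1 136.3] side [395.4 324.9] wrist [308.1 293.6] 
wrist [(array([228., 291.]), [218, 278, 20, 27, 422], [array([  2., 200., 254.])]), (array([309., 291.]), [300, 278, 18, 27, 436], [array([  2., 192., 254.])]), (array([517., 331.]), [511, 322, 14, 17, 113], [array([  1., 200., 184.])]), (array([604., 362.]), [565, 334, 75, 55, 2181], [array([  0., 204., 191.])])]
side [(array([420., 202.]), [403, 179, 38, 41, 626], [array([  2., 173., 204.])]), (array([432., 252.]), [427, 245, 11, 13, 78], [array([  1., 174., 207.])]), (array([395., 325.]), [388, 319, 14, 13, 116], [array([  2., 180., 253.])]), (array([400., 367.]), [393, 361, 16, 14, 149], [array([  2., 176., 254.])])]
```

All three views agree on the caps at (0.4715,-0.357,0.170) and (0.5006,-0.292,0.1716). I take rod1 (nearer the panel) first.

{"name": "jog_arm", "arguments": {"deltas": [[0,[0.0915,-0.083,-0.06],[0,0,0]],[0,[0.0915,-0.083,-0.15],[0,0,0]],[0,[0.0915,-0.083,-0.24],[0,0,0]],[0,[0.0915,-0.083,-0.32],[0,0,0]],[0,[0.0915,-0.083,-0.4],[0,0,0]],[0,[0.0915,-0.083,-0.4775],[0,0,0]],[0,[0.0915,-0.083,-0.4775],[0,0,0]],[0,[0.0915,-0.083,-0.4775],[0,0,0]],[1,[0.0915,-0.083,-0.4775],[0,0,0]],[1,[0.0915,-0.083,-0.4775],[0,0,0]],[1,[0.0915,-0.083,-0.4775],[0,0,0]],[1,[0.0915,-0.083,-0.4775],[0,0,0]]]}}

```text
t: 18.1
tool_pos: [0.4857, -0.2858, 0.1303]
tool_rot: [0.651, 3.068, -0.003]
contact_force: [0.1, 0.5, 6.7]
opening: 0.0126
grip_force: 58.4
```

{"name": "jog_arm", "arguments": {"deltas": [[1,[0,0,0],[0,0,0]],[1,[0,0,0],[0,0,0]],[1,[0,0,0],[0,0,0]],[1,[0,0,0],[0,0,0]]]}}

```text
t: 18.43
tool_pos: [0.4857, -0.2858, 0.1303]
tool_rot: [0.651, 3.068, -0.003]
contact_force: [1.5, -0.0, 5.9]
opening: 0.0127
grip_force: 58.5
```

{"name": "jog_arm", "arguments": {"deltas": [[1,[0,0,0.06],[0,0,0]],[1,[0,0,0.15],[0,0,0]],[1,[0,0,0.25],[0,0,0]],[1,[0,0,0.35],[0,0,0]],[1,[0,0,0.38],[0,0,0]],[1,[0,0,0.38],[0,0,0]]]}}

```text
t: 18.93
tool_pos: [0.4859, -0.2862, 0.2855]
tool_rot: [0.649, 3.064, -0.008]
contact_force: [-0.2, -0.7, -0.3]
opening: 0.0123
grip_force: 58.7
```

{"name": "jog_arm", "arguments": {"deltas": [[1,[0.06,0.1,0],[0,0,0.161]],[1,[0.06,0.2,0],[0,0,0.161]],[1,[0.06,0.3,0],[0,0,0.161]],[1,[0.06,0.4,0],[0,0,0.161]],[1,[0.06,0.5,0],[0,0,0.161]],[1,[0.06,0.6,0],[0,0,0.161]],[1,[0.06,0.7,0],[0,0,0.161]],[1,[0.06,0.78,0],[0,0,0.161]],[1,[0.06,0.78,0],[0,0,0.161]]]}}

```text
t: 19.68
tool_pos: [0.5066, 0.0322, 0.2766]
tool_rot: [0.148, -3.135, -0.004]
contact_force: [0.6, 0.0, -0.4]
opening: 0.0127
grip_force: 58.8
```

{"name": "jog_arm", "arguments": {"deltas": [[1,[0.06,0.1,0],[0,0,0.161]],[1,[0.06,0.2,0],[0,0,0.161]],[1,[0.06,0.3,0],[0,0,0.161]],[1,[0.06,0.4,0],[0,0,0.161]],[1,[0.06,0.5,0],[0,0,0.161]],[1,[0.06,0.6,0],[0,0,0.161]],[1,[0.06,0.7,0],[0,0,0.161]],[1,[0.06,0.82,0],[0,0,0.161]],[1,[0.06,0.82,0],[0,0,0.161]],[1,[0.06,0.82,0],[0,0,0.161]]]}}

```text
t: 20.52
tool_pos: [0.531, 0.3568, 0.2761]
tool_rot: [0.923, -2.999, 0.001]
contact_force: [0.4, -0.3, -1.6]
opening: 0.0126
grip_force: 58.9
```

{"name": "jog_arm", "arguments": {"deltas": [[1,[0,0,0],[0.0777,-0.1152,0]],[1,[0,0,0],[0.0777,-0.1152,0]],[1,[0,0,0],[0.0777,-0.1152,0]],[1,[0,0,0],[0.0777,-0.1152,0]],[1,[0,0,0],[0.0777,-0.1152,0]],[1,[0,0,0],[0.0777,-0.1152,0]]]}}

```text
t: 21.02
tool_pos: [0.5315, 0.3533, 0.2775]
tool_rot: [-0.794, 2.603, 0.174]
contact_force: [0.2, -0.5, -0.4]
opening: 0.0126
grip_force: 58.8
```

```bash
python3 - <<'E'
from h import *
from scipy.spatial.transform import Rotation as R
o=ctrl.get_obs();A=R.from_rotvec(o["tool_rot"]).as_matrix();print(o["t"],o["tool_pos"],A.round(3).tolist(),o["opening"],o["q"].round(2))
G=o["tool_pos"]-.0187*A[:,2];print("grip",G)
fs={}
for n in("scene","side","wrist"):
    fs[n]=ctrl.get_image(n)[:,:,::-1].copy();cv2.imwrite(f"pics/q_{n}.png",fs[n])
    h=cv2.cvtColor(fs[n],cv2.COLOR_BGR2HSV).astype(int)
    m=(((h[...,0]<5)|(h[...,0]>174))&(h[...,1]>150)&(h[...,2]>180)).astype(np.uint8)
    k,l,st,c=cv2.connectedComponentsWithStats(m)
    print(n,[(c[i].round(),st[i][4]) for i in range(1,k) if st[i][4]>25])
    M=P(n)
    for d in(-.15,.035):
        ax=np.array([.144,.097,.985]);u=M@np.r_[G+d*ax,1];print("  pred",d,(u[:2]/u[2]).round(1))
E
```

```text
21.0167 [0.53149185 0.35326746 0.27752926] [[-0.753, -0.558, 0.349], [-0.507, 0.83, 0.234], [-0.42, -0.001, -0.908]] 0.012575917939584236 [ 0.44 -0.21  1.83  0.07  1.1  -1.74]
grip [0.52496823 0.34889584 0.29450045]
scene [(array([247., 115.]), np.int32(56)), (array([511., 337.]), np.int32(125))]
  pred -0.15 [476.1 366. ]
  pred 0.035 [510.5 338. ]
side [(array([395., 175.]), np.int32(1474)), (array([432., 251.]), np.int32(59)), (array([400., 367.]), np.int32(153))]
  pred -0.15 [263.  123.9]
  pred 0.035 [265.9  44.6]
wrist [(array([154., 125.]), np.int32(240)), (array([145., 167.]), np.int32(80)), (array([ 48., 206.]), np.int32(2875)), (array([326., 390.]), np.int32(1901))]
  pred -0.15 [325.  104.6]
  pred 0.035 [324.2 423.9]
```

Rod1's cap is within 1 px of the prediction, so it is firmly held and leans 10° outward as intended. Insert it along its axis.

{"name": "jog_arm", "arguments": {"deltas": [[1,[0.011,0.012,0],[0,0,0]],[1,[0.011,0.012,0],[0,0,0]],[1,[0.003,0.006,-0.056],[0,0,0]],[1,[-0.005,0.001,-0.112],[0,0,0]],[1,[-0.013,-0.004,-0.168],[0,0,0]],[1,[-0.022,-0.01,-0.224],[0,0,0]],[1,[-0.03,-0.015,-0.28],[0,0,0]],[1,[-0.038,-0.021,-0.32],[0,0,0]],[1,[-0.038,-0.021,-0.336],[0,0,0]],[1,[-0.038,-0.021,-0.336],[0,0,0]],[1,[-0.038,-0.021,-0.336],[0,0,0]]]}}

```text
t: 22.08
tool_pos: [0.5175, 0.3474, 0.1452]
tool_rot: [-0.795, 2.599, 0.176]
contact_force: [-0.4, 0.8, -0.6]
opening: 0.0125
grip_force: 58.8
```

{"name": "jog_arm", "arguments": {"deltas": [[1,[0,0,-0.005],[0,0,0]],[1,[0,0,-0.01],[0,0,0]],[1,[0,0,-0.01],[0,0,0]]]}}

```text
t: 22.33
tool_pos: [0.5173, 0.3472, 0.1415]
tool_rot: [-0.795, 2.598, 0.176]
contact_force: [0.8, -0.2, -0.6]
opening: 0.0122
grip_force: 58.8
```

{"name": "jog_arm", "arguments": {"deltas": [[1,[0,0,-0.005],[0,0,0]],[1,[0,0,-0.01],[0,0,0]],[1,[0,0,-0.01],[0,0,0]]]}}

```text
t: 22.58
tool_pos: [0.5186, 0.3479, 0.1398]
tool_rot: [-0.794, 2.594, 0.178]
contact_force: [-1.0, -0.7, 7.0]
opening: 0.0124
grip_force: 59.7
```

{"name": "jog_arm", "arguments": {"deltas": [[0.4,[0,0,0],[0,0,0]],[0.4,[0,0,0],[0,0,0]],[0.4,[0,0,0],[0,0,0]],[0.4,[0,0,0],[0,0,0]],[0.4,[-0.03,-0.02,0.08],[0,0,0]],[0.4,[-0.07,-0.05,0.18],[0,0,0]],[0.4,[-0.105,-0.07,0.27],[0,0,0]],[0.4,[-0.14,-0.094,0.36],[0,0,0]],[0.4,[-0.14,-0.094,0.36],[0,0,0]],[0.4,[-0.14,-0.094,0.36],[0,0,0]]]}}

```text
t: 23.42
tool_pos: [0.4616, 0.3096, 0.285]
tool_rot: [-0.793, 2.593, 0.177]
contact_force: [-0.1, 0.1, -0.9]
opening: 0.0254
grip_force: 0.0
```

```bash
cat >capchk.py <<'E'
from h import *
out={}
for n in("scene","side","wrist"):
    im=ctrl.get_image(n)[:,:,::-1].copy();cv2.imwrite(f"pics/k_{n}.png",im)
    h=cv2.cvtColor(im,cv2.COLOR_BGR2HSV).astype(int)
    m=(((h[...,0]<5)|(h[...,0]>174))&(h[...,1]>150)&(h[...,2]>180)).astype(np.uint8)
    k,l,st,c=cv2.connectedComponentsWithStats(m)
    print(n,[(c[i].round(1).tolist(),int(st[i][4])) for i in range(1,k) if st[i][4]>25])
o=ctrl.get_obs();print(o["t"],o["tool_pos"],o["tool_rot"],o["opening"])
E
python3 capchk.py
```

```text
scene [([246.8, 114.7], 57), ([484.5, 376.4], 86)]
side [([267.8, 105.4], 50), ([395.4, 174.8], 1460), ([432.1, 251.4], 59), ([400.5, 367.0], 153)]
wrist [([174.6, 190.7], 119), ([67.9, 269.7], 2293), ([327.5, 264.7], 500)]
23.5667 [0.46015466 0.30902392 0.27828668] [-0.79618239  2.60294807  0.17569822] 0.025618859217807384
```

```bash
python3 - <<'E'
from h import *
print(tri((484.5,376.4),(267.8,105.4),P("scene"),P("side")))
E
```

```text
(array([0.52363109, 0.35480139, 0.18133819]), np.float64(1.021089646683568))
```

{"name": "jog_arm", "arguments": {"deltas": [[0,[0,0,0.05],[-0.0777,0.1152,0]],[0,[0,0,0.05],[-0.0777,0.1152,0]],[0,[0,0,0.05],[-0.0777,0.1152,0]],[0,[0,0,0.05],[-0.0777,0.1152,0]],[0,[0,0,0.05],[-0.0777,0.1152,0]],[0,[0,0,0.05],[-0.0777,0.1152,0]]]}}

```text
t: 24.07
tool_pos: [0.4607, 0.3094, 0.2976]
tool_rot: [0.918, -3.001, 0.001]
contact_force: [-1.0, 0.4, -0.1]
opening: 0.0425
grip_force: 0.0
```

{"name": "jog_arm", "arguments": {"deltas": [[0,[0,-0.1,0],[0,0,-0.161]],[0,[0,-0.2,0],[0,0,-0.161]],[0,[0,-0.3,0],[0,0,-0.161]],[0,[0,-0.4,0],[0,0,-0.161]],[0,[0,-0.5,0],[0,0,-0.161]],[0,[0,-0.6,0],[0,0,-0.161]],[0,[0,-0.7,0],[0,0,-0.161]],[0,[0,-0.8,0],[0,0,-0.161]],[0,[0,-0.825,0],[0,0,-0.161]],[0,[0,-0.825,0],[0,0,-0.161]]]}}

```text
t: 24.9
tool_pos: [0.4598, -0.0228, 0.2994]
tool_rot: [0.13, -3.139, -0.0]
contact_force: [0.9, -0.4, -0.1]
opening: 0.0428
grip_force: 0.0
```

{"name": "jog_arm", "arguments": {"deltas": [[0,[-0.005,-0.1,0],[0,0,-0.161]],[0,[-0.01,-0.2,0],[0,0,-0.161]],[0,[-0.012,-0.3,0],[0,0,-0.161]],[0,[-0.012,-0.4,0],[0,0,-0.161]],[0,[-0.012,-0.5,0],[0,0,-0.161]],[0,[-0.012,-0.6,0],[0,0,-0.161]],[0,[-0.012,-0.7,0],[0,0,-0.161]],[0,[-0.012,-0.8,0],[0,0,-0.161]],[0,[-0.012,-0.82,0],[0,0,-0.161]],[0,[-0.012,-0.82,0],[0,0,-0.161]],[0,[-0.012,-0.82,0],[0,0,-0.161]]]}}

```text
t: 25.82
tool_pos: [0.4564, -0.3471, 0.2998]
tool_rot: [-0.65, -3.073, -0.002]
contact_force: [-0.8, 0.7, 0.3]
opening: 0.043
grip_force: 0.0
```

```bash
python3 capchk.py; python3 - <<'E'
from h import *
from scipy.spatial.transform import Rotation as R
o=ctrl.get_obs();print(R.from_rotvec(o["tool_rot"]).as_matrix().round(3).tolist())
M=P("wrist")
u=M@np.r_[.4715,-.3569,.170,1];print((u[:2]/u[2]).round(1))
E
```

```text
scene [([246.8, 114.4], 64), ([484.5, 376.4], 86)]
side [([399.9, 367.2], 133)]
wrist [([323.4, 246.7], 492), ([593.6, 308.3], 130)]
25.9667 [ 0.4565296  -0.34667237  0.30063972] [6.47607448e-01 3.07367881e+00 4.46471783e-04] 0.0425454934145002
[[-0.915, 0.403, 0.0], [0.403, 0.915, 0.0], [-0.0, 0.0, -1.0]]
[322.1 247.7]
```

Rod1 stands leaning on the far wall, with its cap at (0.524,0.355,0.181). Rod0 is where expected, so grip it.

{"name": "jog_arm", "arguments": {"deltas": [[0,[-0.004,-0.007,-0.08],[0,0,0]],[0,[-0.004,-0.007,-0.17],[0,0,0]],[0,[-0.004,-0.007,-0.26],[0,0,0]],[0,[-0.004,-0.007,-0.34],[0,0,0]],[0,[-0.004,-0.007,-0.4],[0,0,0]],[0,[-0.004,-0.007,-0.4375],[0,0,0]],[0,[-0.004,-0.007,-0.4375],[0,0,0]],[1,[-0.004,-0.007,-0.4375],[0,0,0]],[1,[-0.004,-0.007,-0.4375],[0,0,0]],[1,[-0.004,-0.007,-0.4375],[0,0,0]],[1,[-0.004,-0.007,-0.4375],[0,0,0]],[1,[-0.004,-0.007,-0.4375],[0,0,0]]]}}

```text
t: 26.97
tool_pos: [0.4559, -0.351, 0.1278]
tool_rot: [0.651, 3.07, 0.002]
contact_force: [1.9, 5.6, 4.1]
opening: 0.0123
grip_force: 58.4
```

{"name": "jog_arm", "arguments": {"deltas": [[1,[0,0,0],[0,0,0]],[1,[0,0,0],[0,0,0]],[1,[0,0,0],[0,0,0]],[1,[0,0,0],[0,0,0]]]}}

```text
t: 27.3
tool_pos: [0.4559, -0.351, 0.1278]
tool_rot: [0.651, 3.07, 0.002]
contact_force: [1.7, 5.7, 4.3]
opening: 0.0125
grip_force: 58.4
```

{"name": "jog_arm", "arguments": {"deltas": [[1,[0,0,0.06],[0,0,0]],[1,[0,0,0.15],[0,0,0]],[1,[0,0,0.25],[0,0,0]],[1,[0,0,0.35],[0,0,0]],[1,[0,0,0.385],[0,0,0]],[1,[0,0,0.385],[0,0,0]]]}}

```text
t: 27.8
tool_pos: [0.4562, -0.3538, 0.2871]
tool_rot: [0.649, 3.063, -0.012]
contact_force: [-0.6, 0.6, 0.4]
opening: 0.0126
grip_force: 58.5
```

{"name": "jog_arm", "arguments": {"deltas": [[1,[0.01,0.1,0],[0,0,0.161]],[1,[0.01,0.2,0],[0,0,0.161]],[1,[0.01,0.3,0],[0,0,0.161]],[1,[0.01,0.4,0],[0,0,0.161]],[1,[0.01,0.5,0],[0,0,0.161]],[1,[0.01,0.6,0],[0,0,0.161]],[1,[0.01,0.7,0],[0,0,0.161]],[1,[0.01,0.8,0],[0,0,0.161]],[1,[0.01,0.825,0],[0,0,0.161]],[1,[0.01,0.825,0],[0,0,0.161]]]}}

```text
t: 28.63
tool_pos: [0.4577, -0.0193, 0.278]
tool_rot: [0.146, -3.137, -0.0]
contact_force: [1.2, -0.1, -0.6]
opening: 0.0125
grip_force: 58.6
```

{"name": "jog_arm", "arguments": {"deltas": [[1,[0.005,0.1,0],[0,0,0.161]],[1,[0.005,0.2,0],[0,0,0.161]],[1,[0.005,0.3,0],[0,0,0.161]],[1,[0.005,0.4,0],[0,0,0.161]],[1,[0.005,0.5,0],[0,0,0.161]],[1,[0.005,0.6,0],[0,0,0.161]],[1,[0.005,0.7,0],[0,0,0.161]],[1,[0.005,0.8,0],[0,0,0.161]],[1,[0.005,0.82,0],[0,0,0.161]],[1,[0.005,0.82,0],[0,0,0.161]],[1,[0.005,0.82,0],[0,0,0.161]]]}}

```text
t: 29.55
tool_pos: [0.4608, 0.3052, 0.2783]
tool_rot: [0.918, -3.003, 0.003]
contact_force: [0.4, 0.1, -0.5]
opening: 0.0127
grip_force: 58.8
```

{"name": "jog_arm", "arguments": {"deltas": [[1,[0,0,0],[0.124,-0.184,0]],[1,[0,0,0],[0.124,-0.184,0]],[1,[0,0,0],[0.124,-0.184,0]],[1,[0,0,0],[0.124,-0.184,0]],[1,[0,0,0],[0.124,-0.184,0]],[1,[0,0,0],[0.124,-0.184,0]],[1,[0,0,0],[0.124,-0.184,0]],[1,[0,0,0],[0.124,-0.184,0]],[1,[0,0,0],[0.124,-0.184,0]]]}}

```text
t: 30.3
tool_pos: [0.4613, 0.3055, 0.2805]
tool_rot: [-0.718, 2.355, 0.259]
contact_force: [0.4, -0.2, -0.6]
opening: 0.0124
grip_force: 58.7
```

```bash
python3 capchk.py; python3 - <<'E'
from h import *
from scipy.spatial.transform import Rotation as R
o=ctrl.get_obs();A=R.from_rotvec(o["tool_rot"]).as_matrix();print(A.round(3).tolist(),o["q"].round(2))
G=o["tool_pos"]-.0187*A[:,2];M=P("scene");u=M@np.r_[G+.032*np.array([-.0723,-.0487,.996]),1];print(G,(u[:2]/u[2]).round(1))
E
```

```text
scene [([516.7, 272.2], 153), ([484.5, 376.4], 86)]
side [([267.9, 105.5], 50), ([395.5, 174.8], 1464), ([432.1, 251.3], 60)]
wrist [([326.5, 392.6], 993)]
30.45 [0.46138646 0.30650777 0.2807649 ] [-0.71981588  2.35426023  0.26038747] 0.012534585832732698
[[-0.635, -0.559, 0.533], [-0.429, 0.829, 0.358], [-0.642, -0.001, -0.767]] [ 0.38 -0.61  2.17  0.17  0.9  -1.84]
[0.45142031 0.29980696 0.29509895] [516.5 272.8]
```

{"name": "jog_arm", "arguments": {"deltas": [[1,[0.004,0.003,-0.057],[0,0,0]],[1,[0.008,0.006,-0.113],[0,0,0]],[1,[0.012,0.01,-0.17],[0,0,0]],[1,[0.015,0.013,-0.227],[0,0,0]],[1,[0.019,0.016,-0.283],[0,0,0]],[1,[0.023,0.019,-0.325],[0,0,0]],[1,[0.023,0.019,-0.34],[0,0,0]],[1,[0.023,0.019,-0.34],[0,0,0]],[1,[0.023,0.019,-0.34],[0,0,0]]]}}

```text
t: 31.2
tool_pos: [0.4701, 0.3145, 0.1442]
tool_rot: [-0.721, 2.355, 0.261]
contact_force: [0.2, -0.0, -0.9]
opening: 0.0126
grip_force: 59.1
```

{"name": "jog_arm", "arguments": {"deltas": [[1,[0,0,-0.005],[0,0,0]],[1,[0,0,-0.005],[0,0,0]]]}}

```text
t: 31.37
tool_pos: [0.4699, 0.3143, 0.1422]
tool_rot: [-0.721, 2.354, 0.261]
contact_force: [1.3, 0.2, -1.0]
opening: 0.0123
grip_force: 59.1
```

{"name": "jog_arm", "arguments": {"deltas": [[1,[0,0,-0.005],[0,0,0]],[1,[0,0,-0.008],[0,0,0]],[1,[0,0,-0.008],[0,0,0]]]}}

```text
t: 31.62
tool_pos: [0.4713, 0.315, 0.1419]
tool_rot: [-0.718, 2.349, 0.262]
contact_force: [-2.7, -1.5, 7.3]
opening: 0.0127
grip_force: 59.8
```

{"name": "jog_arm", "arguments": {"deltas": [[0.4,[0,0,0],[0,0,0]],[0.4,[0,0,0],[0,0,0]],[0.4,[0,0,0],[0,0,0]],[0.4,[-0.06,-0.04,0.08],[0,0,0]],[0.4,[-0.12,-0.08,0.17],[0,0,0]],[0.4,[-0.18,-0.12,0.25],[0,0,0]],[0.4,[-0.18,-0.12,0.34],[0,0,0]],[0.4,[-0.18,-0.12,0.43],[0,0,0]],[0.4,[-0.18,-0.12,0.43],[0,0,0]]]}}

```text
t: 32.37
tool_pos: [0.3994, 0.2666, 0.3222]
tool_rot: [-0.716, 2.337, 0.261]
contact_force: [1.1, 0.4, 2.0]
opening: 0.0256
grip_force: 0.0
```

```bash
python3 capchk.py
```

```text
scene [([479.5, 314.0], 102), ([484.5, 376.4], 86)]
side [([267.7, 105.4], 47), ([395.3, 174.7], 1451), ([432.1, 251.3], 57)]
wrist [([304.0, 173.5], 379), ([328.3, 238.3], 282)]
32.5167 [0.39748354 0.26602564 0.31016852] [-0.72048182  2.35454731  0.26084424] 0.02547285660334059
```

```bash
python3 - <<'E'
from h import *
S=P("scene");D=P("side")
print("cap0",plane((479.5,314),.182,S),"cap1",plane((484.5,376.4),.181,S))
M=np.load("M4.npy");im=cv2.imread("pics/s4.png")
h=cv2.cvtColor(im,cv2.COLOR_BGR2HSV).astype(int)
m=((h[...,1]<35)&(h[...,2]>90)).astype(np.uint8);m[:,:195]=0;m[:,285:]=0;m[:175]=0;m[245:]=0
m=cv2.morphologyEx(m,cv2.MORPH_CLOSE,np.ones((9,9)))
k,l,st,c=cv2.connectedComponentsWithStats(m);i=1+st[1:,4].argmax();print(st[i])
p=np.argwhere(l==i)[:,::-1].astype(float);w=np.array([plane(q,.03,S) for q in p])*1000
r=cv2.minAreaRect(w.astype(np.float32));print(r,cv2.boxPoints(r))
for f in("scene","side"):
    q=ctrl.get_image(f)[:,:,::-1].copy();hh=cv2.cvtColor(q,cv2.COLOR_BGR2HSV).astype(int)
    x,y=(248,176) if f=="scene" else(404,311)
    mm=((hh[...,0]>14)&(hh[...,0]<28)&(hh[...,1]>130)&(hh[...,2]>180)).astype(np.uint8)
    k,l,st,c=cv2.connectedComponentsWithStats(mm)
    print(f,[(c[j].round(1),st[j][4]) for j in range(1,k) if np.hypot(*(c[j]-(x,y)))<15])
    cv2.imwrite(f"pics/z_{f}.png",q)
E
```

```text
cap0 [0.45067922 0.28428016] cap1 [0.52199299 0.35535083]
[ 205  181   68   61 2624]
((583.772216796875, -256.4222106933594), (146.3925018310547, 129.38755798339844), 72.63988494873047) [[ 500.1853  -306.98114]
 [ 623.6791  -345.58734]
 [ 667.35913 -205.86328]
 [ 543.86536 -167.25708]]
scene [(array([247.3, 174.2]), np.int32(112))]
side [(array([402.8, 311.6]), np.int32(90))]
```

Both rods stand, with caps at (0.451,0.284) and (0.522,0.355). Next I go to the toggle with the fingers shut.

{"name": "jog_arm", "arguments": {"deltas": [[1,[0,0,0],[-0.124,0.184,0]],[1,[0,0,0],[-0.124,0.184,0]],[1,[0,0,0],[-0.124,0.184,0]],[1,[0,0,0],[-0.124,0.184,0]],[1,[0,0,0],[-0.124,0.184,0]],[1,[0,0,0],[-0.124,0.184,0]],[1,[0,0,0],[-0.124,0.184,0]],[1,[0,0,0],[-0.124,0.184,0]]]}}

```text
t: 33.28
tool_pos: [0.3974, 0.2662, 0.3076]
tool_rot: [0.919, -3.0, 0.0]
contact_force: [-0.3, -0.4, 0.5]
opening: -0.0004
grip_force: 0.0
```

{"name": "jog_arm", "arguments": {"deltas": [[1,[0.15,-0.63,0],[0,0,-0.142]],[1,[0.15,-0.63,0],[0,0,-0.142]],[1,[0.15,-0.63,0],[0,0,-0.142]],[1,[0.15,-0.63,0],[0,0,-0.142]],[1,[0.15,-0.63,0],[0,0,-0.142]],[1,[0.15,-0.63,0],[0,0,-0.142]],[1,[0.15,-0.63,0],[0,0,-0.142]],[1,[0.15,-0.63,0],[0,0,-0.142]],[1,[0.15,-0.63,0],[0,0,-0.142]]]}}

```text
t: 34.03
tool_pos: [0.4567, 0.0141, 0.3096]
tool_rot: [-0.229, 3.133, 0.001]
contact_force: [0.6, -0.2, -0.9]
opening: -0.0002
grip_force: 0.0
```

{"name": "jog_arm", "arguments": {"deltas": [[1,[0.15,-0.63,-0.1],[0,0,-0.142]],[1,[0.15,-0.63,-0.1],[0,0,-0.142]],[1,[0.15,-0.63,-0.1],[0,0,-0.142]],[1,[0.15,-0.63,-0.1],[0,0,-0.142]],[1,[0.15,-0.63,-0.1],[0,0,-0.142]],[1,[0.15,-0.63,-0.1],[0,0,-0.142]],[1,[0.15,-0.63,-0.1],[0,0,-0.142]],[1,[0.15,-0.63,-0.1],[0,0,-0.142]],[1,[0.15,-0.63,-0.1],[0,0,-0.142]],[1,[0.15,-0.63,-0.1],[0,0,-0.142]]]}}

```text
t: 34.87
tool_pos: [0.5178, -0.2357, 0.2706]
tool_rot: [0.463, 3.107, 0.001]
contact_force: [-0.9, 0.7, 0.8]
opening: -0.0001
grip_force: 0.0
```

```bash
python3 capchk.py; python3 - <<'E'
from h import *
print(tri((247.3,174.2),(402.8,311.6),P("scene"),P("side")))
S=P("scene")
for x in ((.585,-.259,.06),(.65,-.05,.16),(.6436,.109,.16),(.644,.191,.16)):
    u=S@np.r_[x,1];print((u[:2]/u[2]).round())
im=cv2.imread("pics/k_scene.png");b=ctrl.get_image("side")[:,:,::-1]
cv2.imwrite("pics/fin0.png",im)
E
```

```text
scene [([466.4, 315.1], 105), ([484.5, 376.4], 86)]
side [([267.9, 105.5], 55), ([371.6, 149.6], 451), ([431.9, 212.6], 117), ([431.9, 251.3], 65)]
wrist [([491.2, 330.3], 104), ([592.7, 366.2], 3010)]
35.0167 [ 0.51782172 -0.23617864  0.27104922] [ 4.63148865e-01  3.10606817e+00 -3.72156810e-04] -0.0005809345403208694
(array([ 0.54721394, -0.25047953,  0.12172748]), np.float64(0.41323895213761114))
[234. 199.]
[258. 251.]
[316. 312.]
[348. 349.]
```

```bash
python3 - <<'E'
from h import *
a=cv2.imread("pics/k_scene.png")[170:420,190:515];b=cv2.imread("pics/k_side.png")[70:320,220:480]
cv2.imwrite("pics/fin.png",np.hstack([cv2.resize(a,(440,338)),cv2.resize(b,(352,338))]))
print(plane((466.4,315.1),.18,P("scene")))
E
```

```text
[0.46713202 0.27215741]
```

View pics/fin.png

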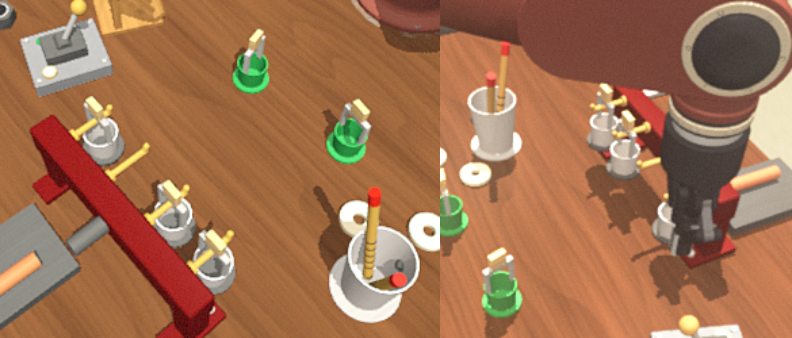

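The view shows three cups hanging on spouts (left panel (100,125), (173,210), (213,255)) and both red-capped rods in the holder ((373,197), (398,281)). The greens, discs and nut are untouched. Now throw the toggle.

{"name": "jog_arm", "arguments": {"deltas": [[1,[-0.005,-0.011,-0.08],[0,0,0]],[1,[-0.005,-0.011,-0.17],[0,0,0]],[1,[-0.005,-0.011,-0.26],[0,0,0]],[1,[-0.005,-0.011,-0.34],[0,0,0]],[1,[-0.005,-0.011,-0.39],[0,0,0]],[1,[-0.005,-0.011,-0.415],[0,0,0]],[1,[-0.005,-0.011,-0.415],[0,0,0]],[1,[-0.005,-0.011,-0.415],[0,0,0]]]}}

```text
t: 35.73
tool_pos: [0.516, -0.2422, 0.1052]
tool_rot: [0.466, 3.106, -0.001]
contact_force: [0.1, -0.2, 0.2]
opening: -0.0001
grip_force: 0.0
```

{"name": "jog_arm", "arguments": {"deltas": [[1,[0.02,-0.006,0],[0,0,0]],[1,[0.04,-0.012,0],[0,0,0]],[1,[0.06,-0.019,0],[0,0,0]],[1,[0.08,-0.025,0],[0,0,0]],[1,[0.1,-0.031,0],[0,0,0]],[1,[0.12,-0.037,0],[0,0,0]],[1,[0.14,-0.043,0],[0,0,0]],[1,[0.16,-0.05,0],[0,0,0]],[1,[0.175,-0.054,0],[0,0,0]],[1,[0.175,-0.054,0],[0,0,0]]]}}

```text
t: 36.57
tool_pos: [0.5867, -0.2643, 0.104]
tool_rot: [0.467, 3.106, -0.0]
contact_force: [0.2, -0.8, 0.6]
opening: 0.0001
grip_force: 0.0
```

```bash
cat >ball.py <<'E'
from h import *
S,D=P("scene"),P("side");c={}
print(ctrl.get_obs()["tool_pos"],ctrl.get_obs()["contact_force"])
for f,(x,y) in(("scene",(232,185)),("side",(430,318))):
    q=ctrl.get_image(f)[:,:,::-1].copy();h=cv2.cvtColor(q,cv2.COLOR_BGR2HSV).astype(int);cv2.imwrite(f"pics/b_{f}.png",q)
    m=((h[...,0]>14)&(h[...,0]<28)&(h[...,1]>130)&(h[...,2]>180)).astype(np.uint8)
    k,l,st,cc=cv2.connectedComponentsWithStats(m)
    c[f]=[cc[j] for j in range(1,k) if 35<st[j][4]<160 and np.hypot(*(cc[j]-(x,y)))<35]
for a in c["scene"]:
    for b in c["side"]:print(a.round(1),b.round(1),tri(a,b,S,D))
print({k:len(v) for k,v in c.items()})
for X in((.6208,-.2733,.122),):
    for M in(S,D):u=M@np.r_[X,1];print("pred on",(u[:2]/u[2]).round(1))
E
python3 ball.py
```

```text
[ 0.58665122 -0.26427392  0.10403033] [ 0.24625529 -0.80323454  0.60035087]
{'scene': 1, 'side': 0}
pred on [211.6 184.5]
pred on [445.9 307.5]
```

{"name": "jog_arm", "arguments": {"deltas": [[1,[0.01,-0.003,0],[0,0,0]],[1,[0.02,-0.006,0],[0,0,0]],[1,[0.026,-0.008,0],[0,0,0]],[1,[0.026,-0.008,0],[0,0,0]]]}}

```text
t: 37.0
tool_pos: [0.5959, -0.2671, 0.1041]
tool_rot: [-0.467, -3.106, -0.0]
contact_force: [-1.3, -0.5, 0.8]
opening: -0.0
grip_force: 0.7
```

{"name": "jog_arm", "arguments": {"deltas": [[1,[0.005,-0.0015,0],[0,0,0]],[1,[0.01,-0.003,0],[0,0,0]],[1,[0.01,-0.003,0],[0,0,0]]]}}

```text
t: 37.25
tool_pos: [0.5967, -0.2672, 0.1038]
tool_rot: [-0.465, -3.097, -0.003]
contact_force: [-13.3, 4.1, 6.6]
opening: -0.0003
grip_force: 7.3
```

```bash
python3 ball.py
```

```text
[ 0.59666216 -0.26723398  0.10381308] [-13.25847162   4.07385844   6.55283023]
{'scene': 1, 'side': 0}
pred on [211.6 184.5]
pred on [445.9 307.5]
```

The force rose to 14 N at the expected stop position. Back off, rise and verify.

{"name": "jog_arm", "arguments": {"deltas": [[1,[-0.03,0.009,0],[0,0,0]],[1,[-0.1,0.031,0.02],[0,0,0]],[1,[-0.15,0.046,0.1],[0,0,0]],[1,[-0.2,0.06,0.2],[0,0,0]],[1,[-0.25,0.15,0.3],[0,0,0]],[1,[-0.35,0.25,0.4],[0,0,0]],[1,[-0.4,0.35,0.45],[0,0,0]],[1,[-0.4,0.4,0.45],[0,0,0]],[1,[-0.4,0.4,0.45],[0,0,0]],[1,[-0.4,0.4,0.45],[0,0,0]]]}}

```text
t: 38.18
tool_pos: [0.4403, -0.1058, 0.2887]
tool_rot: [0.46, 3.099, -0.001]
contact_force: [-0.2, -0.4, 0.6]
opening: -0.0
grip_force: 0.0
```

```bash
python3 ball.py; python3 capchk.py; python3 - <<'E'
from h import *
for f in("scene","side"):print(f,[(t[0].tolist(),t[4]) for t in tabs(cv2.imread(f"pics/k_{f}.png"),P(f))])
print(tri((466.4,315.1),(257.7,127.7),P("scene"),P("side")))
a=cv2.imread("pics/fin0.png").astype(int);b=cv2.imread("pics/k_scene.png").astype(int)
for n,(x,y,w,h) in dict(A=(240,225,45,60),B=(300,290,45,60),C=(330,325,45,60),hold=(425,300,80,110)).items():
    print(n,np.abs(a-b)[y:y+h,x:x+w].mean().round(1))
E
```

```text
[ 0.44025789 -0.10579937  0.28871263] [-0.18398234 -0.425301    0.64876192]
[212.5 184.6] [445.6 308.6] (array([ 0.61930487, -0.27387253,  0.12014514]), np.float64(0.41178082157010065))
{'scene': 1, 'side': 1}
pred on [211.6 184.5]
pred on [445.9 307.5]
scene [([466.4, 315.2], 102), ([484.5, 376.5], 85)]
side [([267.7, 105.4], 50), ([395.5, 174.9], 1454), ([432.2, 251.3], 58)]
wrist [([622.8, 332.1], 28), ([609.5, 413.6], 1622)]
38.4333 [ 0.4400009  -0.10883532  0.28343693] [-4.68070973e-01 -3.10537351e+00 -1.94782089e-04] 0.00022786997913984837
scene [([193.0, 378.0], 184.0), ([346.0, 353.0], 246.5), ([464.0, 350.0], 301.0), ([314.0, 318.0], 233.0), ([284.0, 290.0], 205.5), ([257.0, 257.0], 218.0), ([106.0, 246.0], 515.5), ([281.0, 164.0], 2204.0), ([71.0, 117.0], 2366.0)]
side [([324.0, 374.0], 173.5), ([376.0, 387.0], 570.0), ([562.0, 326.0], 661.0), ([45.0, 306.0], 336.0), ([34.0, 157.0], 292.0), ([262.0, 137.0], 188.5), ([315.0, 107.0], 261.5), ([106.0, 100.0], 2330.0), ([170.0, 77.0], 216.5)]
(array([0.47038162, 0.27241907, 0.18384578]), np.float64(0.7275945883197477))
A 2.5
B 2.5
C 2.5
hold 2.3
```

```bash
python3 -c "
from station import ctrl
print(ctrl.finish_job())"
```

```text
the job is handed in; nothing more can be done
None
```

The job is handed in at about 38 s of the 184 s allowed: the three tin cups hang on separate spouts inside the lips, both dip rods stand red cap up in the holder, and the toggle was then thrown on. The toggle tip measured 76 mm of travel against the nominal 77, with 14 N felt at the stop, and I never touched the green look-alikes, discs or nut.

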